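# Flip the hex key and nip up the stiff pipe-clamp screw

## Robot

A 6-joint arm with a two-finger parallel gripper is mounted at the origin on the work surface. World frame = base frame: x ahead of the robot, y to its left, z up, the work surface at z = 0. Lengths are in mm, angles in rad, forces in N, time in s.
With the tool pointing down it reaches from about 350 to 975 mm from the base axis. Payload 7.1 kg.
Tool frame: the origin (TCP) lies between the finger pads; the fingertips stand 8 mm ahead of it and the grasp point (between the pads) lies 11 mm behind it; x points along the fingers, y is the direction in which the jaws open and shut, and the axes are right-handed (so a half turn about x gives the same grasp; the last joint's range is limited). The gripper opens to 88 mm and grips with 3 to 60 N. Pads are 20 mm wide; open, the fingers measure 115 mm over their backs; the gripper's body (75 mm by 178 mm) begins 61 mm behind the grasp point.
Start: joints at [-1.366, 0.423, 1.63, -0, 1.089, -0.019], TCP at [138.73, -609.392, 194.675] pointing down, gripper open.
Joint ranges: [-3, 3], [-0.9, 2.11], [0.09, 2.58], [-1.31, 4.45], [0.11, 2.69], [-2.54, 2.54]. Speed limits (rad/s): [2.39, 2.39, 3.01, 3.14, 3.14, 3.14].

## Interface

Orientations are given as a rotation vector (axis times angle).
In Python, from workcell import ctrl gives the robot as it stands.
- The arm moves only by the tool apply_moves, never from a script. Its argument "increments" is a list of rows, each an object with "gripper": the opening in per cent of the stroke, from 0 (shut) to 100 (fully open); "delta_pos": the shift along the tool's x, y, z in cm, a list of three; "dr": the turn, a rotation vector about the tool's x, y, z in rad, a list of three. In form: [{"gripper": gripper, "delta_pos": [dx, dy, dz], "dr": [ax, ay, az]}, ...]. A call has exactly 5 rows; each row shifts and turns the commanded pose from where the row before left it, along the tool's axes as they then stand; what a row does not reach is not made up. A row lasts 1/12 s, in which the tool goes at most 41.7 mm and 7.16 degrees, less where a joint would pass 70% of its speed; a pose out of reach is approached as far as the arm can. A call with a gripper value outside its range is refused whole. The fingers move at their own pace and stop on an object; the grip force is fixed at half the most. Time passes only in rows, so rows that do not move let the fingers close, or fill a call up. It gives the time, the measured TCP pose, the force and the opening at its end, in the units of the state.
- ctrl.get_obs(): the state, without advancing time (a new reading comes with each control period).
- ctrl.get_image(name): name is "scene" or "top" or "wrist"; returns a dict with "img" (400x640x3 uint8, red, green, blue), "range_z" (400x640 float32, mm along the optical axis (not along the pixel's ray), 0 where there is no reading), "mtx" (3x3 intrinsics, pixels), "k1" (the pictures are not rectified: a ray, as slopes to the right and down, at radius r is drawn at 1 + k1 r^2 times it, then the intrinsics apply), "rvec" (rotation vector, rad) and "tvec" (3), from world to camera coordinates, as OpenCV has them. Camera axes: x right, y down, z forward; pixel columns grow to the right and rows downward; lengths in mm; the calibration is good to about 2 mm. A picture is of the moment at which its call begins.
- ctrl.close_job(): hands the job in, once; it reports no verdict.
The state is a dict: "t": time; "qpos": joint angles; "qvel": joint speeds; "joint_torque": joint torques, N m; "ee_pos": TCP position; "orientation": TCP orientation; "ft_force": force on the tool from outside, world axes, zero at the start; "moment": the same for the moment, N m; "width": finger opening in mm.
Only numpy, scipy, OpenCV 4.12 (cv2) and the standard library are available. Lean on these libraries where they do the work, as an engineer would, in place of code of your own. Each camera call takes 0.05 s, during which the arm holds its last target. There are 200 camera calls.

## Task

The hex key still stands by its long arm in the black cap screw of the pipe clamp. Draw it out, flip it over and seat its short arm fully in the same screw, then pull the long arm round clockwise (seen from above) until the screw comes up against its stop, and pull it up to about 2 N m, never pushing on the screw with more than 25 N or it is forced out of its soft rubber bush. Leave the key seated in the screw by its short arm and let go; leave the other things on the bench where they are.

Things in the scene. Friction and masses are not known exactly. Their poses are not given: they have to be found in the camera images.
- clamp: Fixed pipe clamp. Origin on the cap screw's axis at table level, z up. Grey base plate, x -60..60, y -50..140 mm, 12 mm thick. Steel conduit 42 mm thick along x at y = 50 mm, x -100..100, under a black strap 52 mm tall with a hump 59 mm tall at y = 50 mm. A second, silver bolt, 62 mm tall, at y = 100 mm. The white mark on the strap lies from the screw towards +x.
- screw (a joint): Turn of the black cap screw about its upright axis, rad; grows clockwise seen from above; about -1.05 at the start, 0 at its solid stop, where the yellow mark on the head meets the white one. Stiff: about 0.8 N m all the way (7 N at 120 mm from the axis, 27 N at 30 mm), stays where it is left; beyond the stop only the torque rises.
- windup (a joint): Springy twist of the clamp under the screw, rad, clockwise: 1 rad per 60 N m of torque on the screw, so 0.033 at 2 N m (17 N pulled 120 mm from the axis). Springs back to 0 when let go. Too small to see.
- socket_floor (a point): Centre of the floor of the screw's hex socket, 54 mm above the table on the screw axis; its axes turn with the screw: x points at the yellow mark, z up. The socket is 20 mm deep and 13 mm across flats; two of its flats face this frame's +y and -y. The screw sits in a soft rubber bush that gives 1 mm per 10 N pushed on it, down or sideways. Head: round, 30 mm wide, top 74 mm above the table.
- hexkey: Steel L-shaped hex key, 12 mm across flats, 0.19 kg. Origin at the bend, on the bar's centreline; long arm 150 mm to its -z, short arm 55 mm to its +x; flats of both arms face +y and -y; last 2.5 mm of each arm 10 mm thick. Starts long arm down in the screw, short arm pointing roughly away from the robot. Seated it rocks a few degrees and turns about 5 degrees before driving the screw.
- short_tip (a point): Centre of the end face of the key's short arm (key frame x = +55 mm).
- long_tip (a point): Centre of the end face of the key's long arm (key frame z = -150 mm).
- pliers: Bystander: pliers with a red and a blue handle, about 170 mm long, 15 mm tall; origin under the middle.
- screwdriver: Bystander: screwdriver lying flat; origin under the middle.
- tape: Bystander: black roll of tape, 68 mm wide, 19 mm tall; origin under its centre.
- sparebolt: Bystander: spare cap screw lying on its side beside the clamp, 60 mm long, 24 mm tall; origin under the middle.
- meter: Bystander: black clamp meter with red jaws, about 240 x 75 x 36 mm; origin under the body's middle.
There are look-alikes about, which are no part of the job. Leave any orange or purple look-alike of the hexkey alone. Several things have the shape of the clamp; the one meant has the colours described above.

How it is judged:
By the outcome, as a careful person would: the job done as asked, in the order asked, and still so for the second after the job is handed in, with the robot touching nothing.
It also fails if it takes over 72 s, if anything falls off the work surface, if the arm or the gripper's body presses on something with over 40 N, if the wrist force passes 120 N, or if a joint passes its speed limit or range.

## Working session

There is one attempt and no reset: what is moved stays moved. The work goes in short steps, Python scripts to look and compute and a tool call to move; the robot and the scene stay as the last step left them, time stands still between calls to the robot, and variables do not carry over. Pictures are saved under pics/ and viewed, about 8 in all and at most 12, crops included, and the job is handed in when it is done.

Besides the shell and the picture viewer there is one more tool, called after ">>>" as a command line: name --argument value ..., lists and objects as JSON in quotes. apply_moves: Moves the arm, as the interface text tells. Its arguments: {"type":"object","properties":{"increments":{"type":"array","items":{"type":"object","properties":{"gripper":{"type":"number"},"delta_pos":{"type":"array","items":{"type":"number"}},"dr":{"type":"array","items":{"type":"number"}}}}}},"required":["increments"]}

```bash
mkdir -p pics; ls; cat > h.py <<'E'
import numpy as np, cv2
from workcell import ctrl
from scipy.spatial.transform import Rotation as R
def cam(n):
    d=ctrl.get_image(n); d['R']=R.from_rotvec(np.ravel(d['rvec'])).as_matrix(); d['t']=np.ravel(d['tvec']); return d
def ray(d,u,v):
    K=np.array(d['mtx']); x=np.array([(u-K[0,2])/K[0,0],(v-K[1,2])/K[1,1]]); y=x.copy()
    for _ in range(20): y=x/(1+d['k1']*(y@y))
    return -d['R'].T@d['t'], d['R'].T@np.array([y[0],y[1],1.])
def onz(d,u,v,z):
    o,r=ray(d,u,v); return o+r*(z-o[2])/r[2]
def pt(d,u,v):
    o,r=ray(d,u,v); return o+r*d['range_z'][int(round(v)),int(round(u))]
def proj(d,p):
    c=d['R']@np.array(p,float)+d['t']; s=c[:2]/c[2]; s=s*(1+d['k1']*(s@s)); K=np.array(d['mtx']); return np.array([K[0,0]*s[0]+K[0,2],K[1,1]*s[1]+K[1,2]])
def cloud(d):
    z=d['range_z']; v,u=np.mgrid[:400,:640]; K=np.array(d['mtx'])
    p=cv2.undistortPoints(np.stack([u,v],-1).reshape(-1,1,2).astype(np.float64),K,np.array([d['k1'],0,0,0,0.])).reshape(400,640,2)
    c=np.dstack([p*z[...,None],z]); return (c-d['t'])@d['R']
def save(n,img,s=1): cv2.imwrite('pics/'+n,cv2.resize(img[...,::-1],None,fx=s,fy=s,interpolation=cv2.INTER_CUBIC))
def obs():
    o=ctrl.get_obs(); M=R.from_rotvec(o['orientation']).as_matrix()
    print('t',round(o['t'],2),'p',np.round(o['ee_pos'],1),'F',np.round(o['ft_force'],1),'M',np.round(o['moment'],2),'w',round(o['width'],1)); print('q',np.round(o['qpos'],3)); print(np.round(M,3)); return o,M
E
python3 - <<'E'
from h import *
obs()
a=cam('scene');b=cam('top')
for n,d in(('scene',a),('top',b)): print(n,d['mtx'],d['k1'],-d['R'].T@d['t']);print(np.round(d['R'],3))
save('s1.png',a['img'],1.25);save('t1.png',b['img'],1.25)
E
```

```text
pics
t 0.0 p [ 138.6 -608.8  193.9] F [ 0.2 -0.1 -0.5] M [ 0.02 -0.01 -0.01] w 87.4
q [-1.366  0.424  1.631  0.     1.089 -0.019]
[[-0.     0.222 -0.975]
 [ 0.001 -0.975 -0.222]
 [-1.    -0.002 -0.   ]]
scene [[381.37482788   0.         316.05135336]
 [  0.         381.37482788 213.5846339 ]
 [  0.           0.           1.        ]] 0.006581351836913928 [1065.38737096 -583.33775531  774.31533921]
[[ 0.693  0.72  -0.017]
 [ 0.436 -0.438 -0.786]
 [-0.574  0.538 -0.618]]
top [[421.4261821    0.         321.09145235]
 [  0.         421.4261821  202.95543704]
 [  0.           0.           1.        ]] -0.023865302555045372 [ 366.07437695  -19.81536381 1309.57047873]
[[-0.01  -1.     0.007]
 [-0.994  0.009 -0.107]
 [ 0.107 -0.008 -0.994]]
```

```bash
sleep 1; ls pics
```

```text
s1.png
t1.png
```

View pics/s1.png

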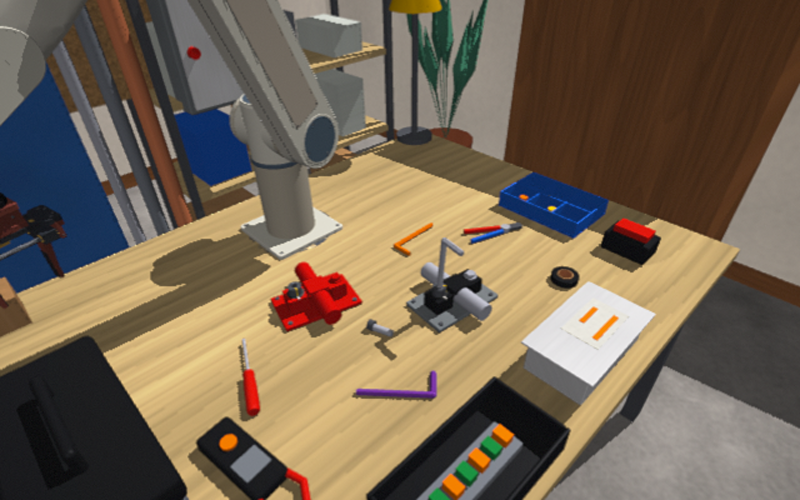

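View pics/t1.png

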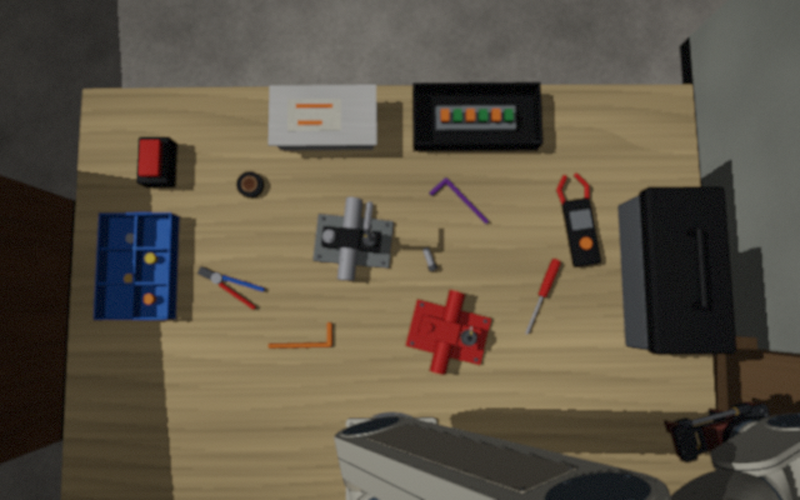

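Candidates in the 800-px scene view:
- **Keys:** grey key standing at (447,265), orange key lying at (415,240), purple key lying at (400,390).
- **Clamps:** grey and black clamp at (450,300), red look-alike at (318,297).

I choose the grey key in the black-strap clamp. I'll measure it now and check the choice in a close crop.

```bash
python3 - <<'E'
from h import *
a=cam('scene');b=cam('top')
C={}
for n,d in(('scene',a),('top',b)):
    P=cloud(d); C[n]=P; ok=d['range_z']>0
    near=ok&(abs(P[...,0]-480)<260)&(abs(P[...,1])<260)
    m=near&(P[...,2]>192)&(P[...,2]<225); q=P[m]; print(n,'short',len(q))
    if len(q):
        xy=q[:,:2]; c=xy.mean(0); u=np.linalg.svd(xy-c)[2][0]; s=(xy-c)@u
        print(' c',c,'ang',np.degrees(np.arctan2(u[1],u[0])),'ext',c+u*s.min(),c+u*s.max(),'z',np.percentile(q[:,2],[5,50,95]))
    for z0 in(90,120,150,175):
        m=near&(P[...,2]>z0)&(P[...,2]<z0+20); q=P[m]; print(' long',z0,len(q),q.mean(0).round(1) if len(q) else '')
    for lab,z0,z1 in(('head',70,78),('bolt/hump',55,66),('plate',8,16)):
        m=near&(P[...,2]>z0)&(P[...,2]<z1); q=P[m][:,:2].astype(np.float32); print(' ',lab,len(q),q.mean(0).round(1) if len(q) else '', cv2.minAreaRect(q) if len(q)>3 else '')
im=a['img'][170:270,310:410]
im2=b['img'][145:235,240:330]
im=cv2.resize(im,(400,400),interpolation=cv2.INTER_CUBIC);im2=cv2.resize(im2,(400,400),interpolation=cv2.INTER_CUBIC)
save('c1.png',np.hstack([im,im2]))
E
```

```text
scene short 120
 c [569.63778929  40.75142489] ang -5.136740320008504 ext [538.08128195  43.58816577] [599.92447702  38.02883318] z [197.30315986 206.72190098 210.97374729]
 long 90 25 [540.1  44.   99.2]
 long 120 29 [542.1  44.4 129.9]
 long 150 27 [544.   43.6 159.5]
 long 175 28 [545.5  43.4 184.2]
  head 114 [413.4 -78.6] ((420.6043701171875, -69.48603820800781), (355.2918701171875, 33.17576217651367), 43.88641357421875)
  bolt/hump 935 [437.  -18.6] ((430.67742919921875, -24.194595336914062), (463.1879577636719, 175.76402282714844), 43.67999267578125)
  plate 1969 [476.5 -67.5] ((483.26141357421875, -9.865081787109375), (497.70025634765625, 458.0417175292969), 84.46778869628906)
top short 107
 c [568.45575363  40.8031528 ] ang 173.41229960120432 ext [598.76530024  37.30281205] [538.5665302   44.25495193] z [200.69121014 206.24359149 210.75542608]
 long 90 4 [534.3  44.8  97.6]
 long 120 10 [538.   43.3 129.4]
 long 150 7 [537.9  43.6 160.2]
 long 175 9 [540.1  43.5 185.3]
  head 106 [410.  -79.4] ((420.9066162109375, -70.18560791015625), (358.22662353515625, 29.030420303344727), 44.44832992553711)
  bolt/hump 922 [428.4 -22. ] ((429.80419921875, -26.19293212890625), (461.90863037109375, 173.58642578125), 44.71580123901367)
  plate 2572 [431.3 -30.4] ((479.07659912109375, -6.781097412109375), (507.8926696777344, 464.9273681640625), 84.34762573242188)
```

View pics/c1.png

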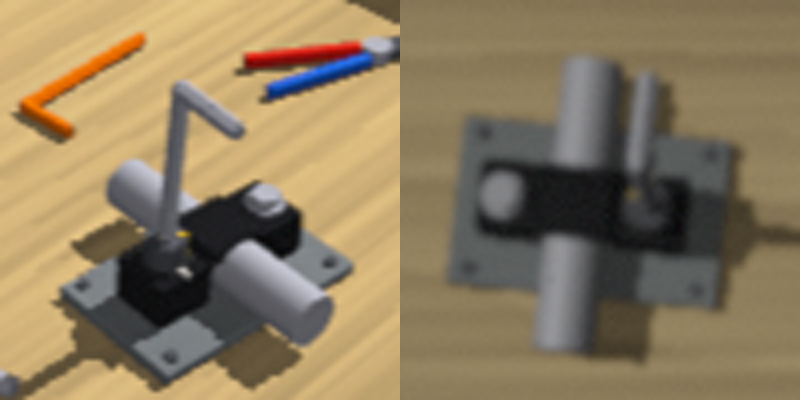

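The crop confirms the choice. It shows the grey key in the black screw of the grey-plate clamp, with the yellow mark at crop (180,235) and (632,193), and the white mark at (185,270). Next I'll refine the clamp axis and yaw.

```bash
python3 - <<'E'
from h import *
for n in('scene','top'):
    d=cam(n);P=cloud(d); ok=d['range_z']>0; hsv=cv2.cvtColor(d['img'],cv2.COLOR_RGB2HSV)
    near=ok&(abs(P[...,0]-535)<130)&(P[...,1]>-20)&(P[...,1]<210)
    r=np.hypot(P[...,0]-538,P[...,1]-46)
    q=P[near&(r<26)&(P[...,2]>69)&(P[...,2]<80)]; print(n,'head',len(q),q.mean(0).round(1),cv2.minEnclosingCircle(q[:,:2].astype(np.float32)))
    # silver bolt top: bright low-sat at z 55..68 y>120
    q=P[near&(P[...,1]>120)&(P[...,2]>57)&(P[...,2]<68)]; print(' bolt',len(q),q.mean(0).round(1),cv2.minEnclosingCircle(q[:,:2].astype(np.float32)))
    q=P[near&(P[...,2]>5)&(P[...,2]<19)&(hsv[...,1]<90)][:,:2].astype(np.float32); print(' plate',len(q),cv2.minAreaRect(q))
    m=near&(P[...,2]>33)&(P[...,2]<46)&(hsv[...,2]>80)&(abs(P[...,0]-540)>32); q=P[m][:,:2]; c=q.mean(0);u=np.linalg.svd(q-c)[2][0];print(' conduit',len(q),c,np.degrees(np.arctan2(u[1],u[0])))
    y=np.argwhere(near&(hsv[...,0]>18)&(hsv[...,0]<35)&(hsv[...,1]>130)&(r<30)&(P[...,2]>60)); 
    print(' yellow',[ (tuple(map(int,p)),onz(d,p[1],p[0],74.5)[:2].round(1)) for p in y][:12])
    w=np.argwhere(near&(hsv[...,1]<60)&(hsv[...,2]>150)&(r<45)&(P[...,2]>45)&(P[...,2]<60))
    print(' white',[ (tuple(map(int,p)),onz(d,p[1],p[0],52.5)[:2].round(1)) for p in w][:12])
E
```

```text
scene head 57 [539.2  43.7  74.1] ((536.5377197265625, 47.699832916259766), 16.057857513427734)
 bolt 44 [545.8 142.5  61.6] ((538.4408569335938, 139.61920166015625), 22.497314453125)
 plate 787 ((565.2640380859375, 78.80996704101562), (218.4111328125, 128.97853088378906), 61.07400894165039)
 conduit 160 [568.77032351  80.00893952] -3.2285915847644024
 yellow [((228, 355), array([541.1,  57.3])), ((228, 356), array([543.1,  59.3])), ((228, 357), array([545.1,  61.3]))]
 white [((237, 355), array([550.8,  48. ])), ((237, 356), array([552.8,  50. ]))]
top head 54 [534.2  45.4  73.3] ((537.0315551757812, 45.66972351074219), 15.38619327545166)
 bolt 47 [547.7 142.7  60.7] ((550.48291015625, 135.28363037109375), 23.88228416442871)
 plate 1166 ((519.6610717773438, 90.21773529052734), (211.48004150390625, 205.92645263671875), 3.591865062713623)
 conduit 47 [554.00599634 108.37591681] 170.917684481011
 yellow []
 white []
```

```bash
cat >> h.py <<'E'
from scipy.linalg import logm,expm
def T(M,p): A=np.eye(4);A[:3,:3]=M;A[:3,3]=p;return A
def tool(psi,pitch):
    """tool x at heading psi, 'pitch' deg below horizontal (may pass 90); y = -left of heading"""
    c,s=np.cos(np.radians(psi)),np.sin(np.radians(psi)); a=np.radians(pitch)
    x=np.array([c*np.cos(a),s*np.cos(a),-np.sin(a)]); y=np.array([s,-c,0]); return np.stack([x,y,np.cross(x,y)],1)
def plan(A,B,N):
    S=np.real(expm(np.real(logm(np.linalg.inv(A)@B))/N))
    dp=np.round(S[:3,3]/10,2); dr=np.round(R.from_matrix(S[:3,:3]).as_rotvec(),4)
    Q=T(R.from_rotvec(dr).as_matrix(),dp*10); E=A@np.linalg.matrix_power(Q,N); mid=A@np.linalg.matrix_power(Q,N//2)
    print('N',N,'dp',dp.tolist(),'|',round(float(np.linalg.norm(dp)*10),1),'dr',dr.tolist(),'|',round(float(np.degrees(np.linalg.norm(dr))),2),'mid',mid[:3,3].round(0),'end',E[:3,3].round(1),'err',(E[:3,3]-B[:3,3]).round(1)); return E
E
python3 - <<'E'
from h import *
o,M=obs(); A=T(M,o['ee_pos'])
G=tool(-6,60); g=np.array([542,44,159.]); 
B=T(G,g-79*G[:,0]); plan(A,B,25)
C=T(G,g+11*G[:,0]); plan(B,C,5)
E
```

```text
t 0.3 p [ 138.7 -609.2  194.4] F [-0.7  0.5 -0.1] M [ 0.02 -0.01  0.04] w 87.7
q [-1.366  0.423  1.63  -0.     1.089 -0.019]
[[-0.     0.222 -0.975]
 [ 0.001 -0.975 -0.222]
 [-1.    -0.001  0.   ]]
N 25 dp [0.25, -2.53, -1.64] | 30.3 dr [0.0128, 0.0208, 0.0035] | 1.41 mid [ 289. -279.  183.] end [502.   47.2 226.3] err [-0.7 -0.9 -1.1]
N 5 dp [1.8, -0.0, 0.0] | 18.0 dr [0.0, 0.0, 0.0] | 0.0 mid [521.  46. 196.] end [547.5  43.4 149.5] err [ 0.  0. -0.]
```

>>> apply_moves --increments '[{"gripper": 100,"delta_pos": [0.25,-2.53,-1.64],"dr": [0.0128,0.0208,0.0035]},{"gripper": 100,"delta_pos": [0.25,-2.53,-1.64],"dr": [0.0128,0.0208,0.0035]},{"gripper": 100,"delta_pos": [0.25,-2.53,-1.64],"dr": [0.0128,0.0208,0.0035]},{"gripper": 100,"delta_pos": [0.25,-2.53,-1.64],"dr": [0.0128,0.0208,0.0035]},{"gripper": 100,"delta_pos": [0.25,-2.53,-1.64],"dr": [0.0128,0.0208,0.0035]}]'

```text
t: 0.72
ee_pos: [194.9, -467.8, 184.7]
orientation: [2.247, 0.164, -2.019]
ft_force: [-0.1, -0.7, 0.4]
width: 88.0
```

>>> apply_moves --increments '[{"gripper": 100,"delta_pos": [0.25,-2.53,-1.64],"dr": [0.0128,0.0208,0.0035]},{"gripper": 100,"delta_pos": [0.25,-2.53,-1.64],"dr": [0.0128,0.0208,0.0035]},{"gripper": 100,"delta_pos": [0.25,-2.53,-1.64],"dr": [0.0128,0.0208,0.0035]},{"gripper": 100,"delta_pos": [0.25,-2.53,-1.64],"dr": [0.0128,0.0208,0.0035]},{"gripper": 100,"delta_pos": [0.25,-2.53,-1.64],"dr": [0.0128,0.0208,0.0035]}]'

```text
t: 1.13
ee_pos: [260.4, -331.6, 182.3]
orientation: [2.385, 0.089, -1.927]
ft_force: [1.0, 0.0, -0.1]
width: 88.0
```

>>> apply_moves --increments '[{"gripper": 100,"delta_pos": [0.25,-2.53,-1.64],"dr": [0.0128,0.0208,0.0035]},{"gripper": 100,"delta_pos": [0.25,-2.53,-1.64],"dr": [0.0128,0.0208,0.0035]},{"gripper": 100,"delta_pos": [0.25,-2.53,-1.64],"dr": [0.0128,0.0208,0.0035]},{"gripper": 100,"delta_pos": [0.25,-2.53,-1.64],"dr": [0.0128,0.0208,0.0035]},{"gripper": 100,"delta_pos": [0.25,-2.53,-1.64],"dr": [0.0128,0.0208,0.0035]}]'

```text
t: 1.55
ee_pos: [334.3, -199.9, 188.0]
orientation: [2.518, 0.012, -1.824]
ft_force: [0.3, -0.5, -1.1]
width: 87.9
```

>>> apply_moves --increments '[{"gripper": 100,"delta_pos": [0.25,-2.53,-1.64],"dr": [0.0128,0.0208,0.0035]},{"gripper": 100,"delta_pos": [0.25,-2.53,-1.64],"dr": [0.0128,0.0208,0.0035]},{"gripper": 100,"delta_pos": [0.25,-2.53,-1.64],"dr": [0.0128,0.0208,0.0035]},{"gripper": 100,"delta_pos": [0.25,-2.53,-1.64],"dr": [0.0128,0.0208,0.0035]},{"gripper": 100,"delta_pos": [0.25,-2.53,-1.64],"dr": [0.0128,0.0208,0.0035]}]'

```text
t: 1.97
ee_pos: [415.7, -72.8, 202.8]
orientation: [-2.629, 0.065, 1.701]
ft_force: [-0.3, -1.5, 0.7]
width: 87.5
```

```bash
python3 - <<'E'
from h import *
o,M=obs(); A=T(M,o['ee_pos'])
G=tool(-6,60); g=np.array([542,44,159.]); 
B=T(G,g-79*G[:,0]); plan(A,B,5);plan(A,B,10)
E
```

```text
t 1.97 p [415.7 -72.8 202.8] F [-0.3 -1.5  0.7] M [ 0.03  0.16 -0.02] w 87.5
q [-0.265 -0.083  2.327  0.168  0.488  1.211]
[[ 0.409 -0.04  -0.911]
 [-0.03  -0.999  0.031]
 [-0.912  0.015 -0.41 ]]
N 5 dp [0.24, -2.52, -1.64] | 30.2 dr [0.0129, 0.0201, 0.0033] | 1.38 mid [450. -24. 212.] end [502.5  47.9 227.5] err [-0.2 -0.2  0.1]
N 10 dp [0.12, -1.27, -0.82] | 15.2 dr [0.0064, 0.01, 0.0017] | 0.69 mid [459. -11. 214.] end [502.8  48.6 227.9] err [0.1 0.5 0.5]
```

>>> apply_moves --increments '[{"gripper": 100,"delta_pos": [0.24,-2.52,-1.64],"dr": [0.0129,0.0201,0.0033]},{"gripper": 100,"delta_pos": [0.24,-2.52,-1.64],"dr": [0.0129,0.0201,0.0033]},{"gripper": 100,"delta_pos": [0.24,-2.52,-1.64],"dr": [0.0129,0.0201,0.0033]},{"gripper": 100,"delta_pos": [0.24,-2.52,-1.64],"dr": [0.0129,0.0201,0.0033]},{"gripper": 100,"delta_pos": [0.24,-2.52,-1.64],"dr": [0.0129,0.0201,0.0033]}]'

```text
t: 2.38
ee_pos: [502.5, 48.2, 227.3]
orientation: [-2.672, 0.139, 1.544]
ft_force: [0.2, -0.9, 0.8]
width: 87.9
```

```bash
python3 - <<'E'
from h import *
o,M=obs(); A=T(M,o['ee_pos'])
G=tool(-6,60); g=np.array([542,44,159.]); 
plan(A,T(G,g+11*G[:,0]),5)
d=cam('wrist'); print(-d['R'].T@d['t'])
for p in((544,43.3,204),(599.5,37.5,204),(537,46,74),(542,44,159)): print(p,proj(d,p).round(0))
im=d['img'].copy()
for p in((544,43.3,204),(599.5,37.5,204),(537,46,74),(542,44,159)): cv2.circle(im,tuple(proj(d,p).astype(int).tolist()),3,(255,0,0),1)
save('w1.png',im,1.25)
E
```

```text
t 2.38 p [502.5  48.2 227.3] F [ 0.2 -0.9  0.8] M [ 0.01  0.14 -0.01] w 87.9
q [ 0.159  0.004  2.218 -0.317  0.43   2.09 ]
[[ 0.497 -0.104 -0.861]
 [-0.052 -0.995  0.09 ]
 [-0.866 -0.    -0.5  ]]
N 5 dp [1.8, 0.0, -0.01] | 18.0 dr [0.0001, 0.0001, 0.0001] | 0.01 mid [521.  46. 196.] end [547.7  43.5 149.6] err [0.2 0.1 0.1]
[472.13275501  51.5552105  428.7346815 ]
(544, 43.3, 204) [322. 184.]
(599.5, 37.5, 204) [322. 120.]
(537, 46, 74) [320. 223.]
(542, 44, 159) [321. 201.]
```

View pics/w1.png

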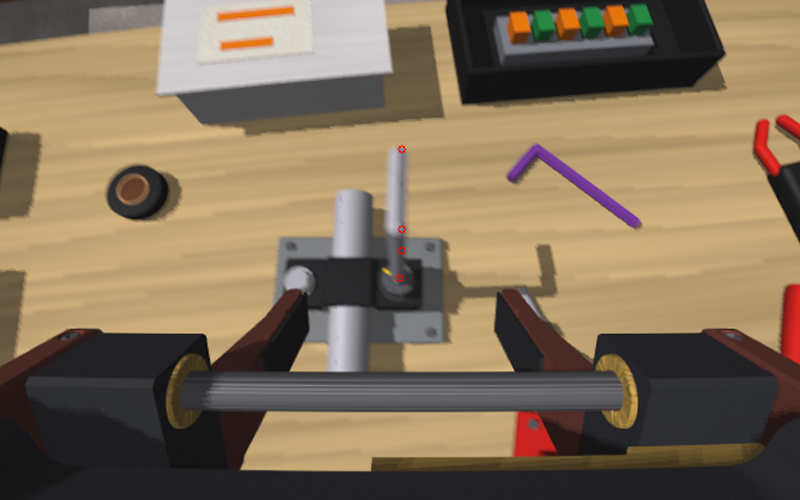

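The wrist view shows the key at x≈397, between the open fingers (310 and 500), with the screw head at (398,280) and the plate square to the tool. The yaw is good, so I'll advance and close.

>>> apply_moves --increments '[{"gripper": 100,"delta_pos": [1.8,0,0],"dr": [0,0,0]},{"gripper": 100,"delta_pos": [1.8,0,0],"dr": [0,0,0]},{"gripper": 100,"delta_pos": [1.8,0,0],"dr": [0,0,0]},{"gripper": 100,"delta_pos": [1.8,0,0],"dr": [0,0,0]},{"gripper": 100,"delta_pos": [1.8,0,0],"dr": [0,0,0]}]'

```text
t: 2.85
ee_pos: [546.9, 42.0, 148.1]
orientation: [-2.672, 0.139, 1.546]
ft_force: [-0.1, -0.8, -0.4]
width: 88.1
```

```bash
python3 - <<'E'
from h import *
o,M=obs()
d=cam('scene');P=cloud(d);print('bar', [P[(abs(P[...,0]-542)<15)&(abs(P[...,1]-44)<20)&(abs(P[...,2]-z)<8)].mean(0).round(1) for z in (115,190)])
save('s2.png',cv2.resize(d['img'][150:275,280:440],(640,500),interpolation=cv2.INTER_CUBIC))
E
```

```text
t 2.85 p [546.9  42.  148.1] F [-0.1 -0.8 -0.4] M [ 0.06  0.23 -0.  ] w 88.1
q [ 0.124  0.231  2.206 -0.533  0.224  2.291]
[[ 0.496 -0.104 -0.862]
 [-0.052 -0.995  0.09 ]
 [-0.867  0.    -0.498]]
bar [array([542.3,  44.3, 115.9]), array([546.3,  43.3, 189.1])]
```

View pics/s2.png

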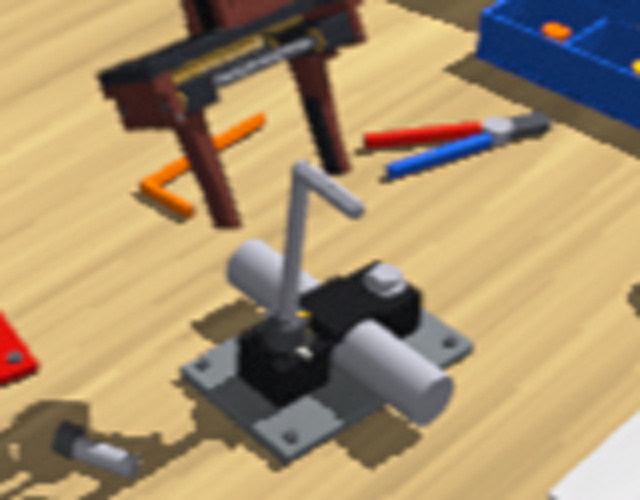

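```bash
python3 - <<'E'
from h import *
o,M=obs(); p=o['ee_pos']
d=cam('scene');t=cam('top')
for s in(44,-44):
  q=p+8*M[:,0]+s*M[:,1]; print(q.round(0),'scene',proj(d,q).round(0),'top',proj(t,q).round(0))
print('tip px world',pt(d,337,204).round(0),pt(d,364,192).round(0), 'key bend', pt(d,355,193).round(0))
save('t2.png',cv2.resize(t['img'][100:300,200:420],(770,600)))
E
```

```text
t 2.9 p [546.9  41.7 145.7] F [-0.4 -0.5 -1. ] M [ 0.09  0.25 -0.01] w 87.9
q [ 0.124  0.237  2.206 -0.537  0.222  2.295]
[[ 0.493 -0.104 -0.864]
 [-0.052 -0.995  0.09 ]
 [-0.868  0.001 -0.496]]
[546.  -2. 139.] scene [342. 221.] top [312. 184.]
[555.  85. 139.] scene [367. 208.] top [280. 181.]
tip px world [531.  -8. 188.] [539.  89. 182.] key bend [548.  40. 207.]
```

View pics/t2.png

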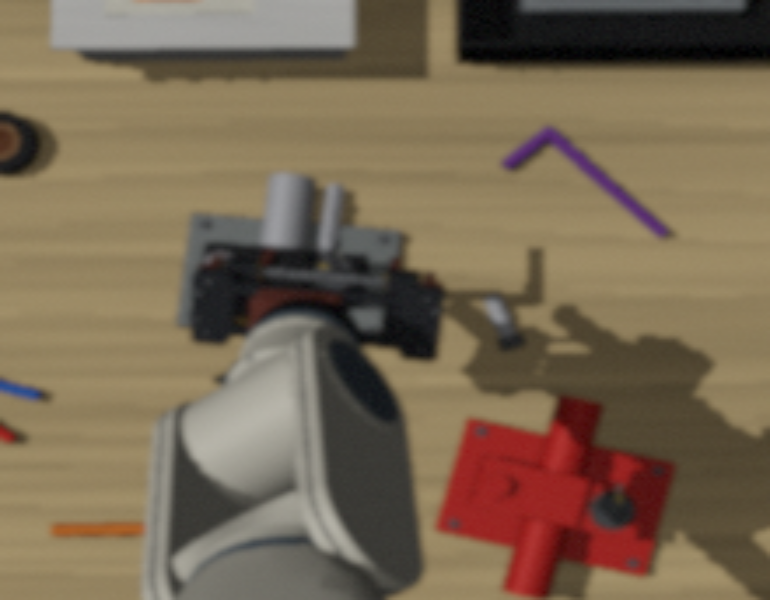

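```bash
python3 - <<'E'
from h import *
for k in range(2):
  d=cam('scene');o,M=obs(); P=cloud(d); p=o['ee_pos']; hsv=cv2.cvtColor(d['img'],cv2.COLOR_RGB2HSV)
  for s in(50,-50):
    f=(P-p)@M; m=(abs(f[...,1]-s)<14)&(abs(f[...,2])<22)&(f[...,0]>-90)&(f[...,0]<30); print(s,m.sum(),f[m].max(0).round(1),P[m].min(0).round(1))
E
```

```text
t 3.05 p [546.   41.7 148.5] F [-0.3 -0.9  0.5] M [0.03 0.2  0.03] w 87.7
q [ 0.124  0.229  2.206 -0.528  0.227  2.287]
[[ 0.494 -0.104 -0.863]
 [-0.053 -0.995  0.09 ]
 [-0.868  0.001 -0.497]]
50 174 [-30.   58.4  11.7] [487.6 -12.1 171.4]
-50 170 [-28.7 -42.8  11. ] [501.4  85.9 173. ]
t 3.1 p [546.3  41.8 149.2] F [ 0.1 -0.7  0.1] M [ 0.03  0.19 -0.05] w 87.7
q [ 0.125  0.228  2.206 -0.528  0.227  2.287]
[[ 0.495 -0.104 -0.862]
 [-0.052 -0.995  0.09 ]
 [-0.867  0.001 -0.498]]
50 175 [-29.2  57.2  12.8] [491.8 -11.4 170.3]
-50 168 [-29.6 -42.1  13.4] [498.2  86.6 174.6]
```

Seen by the camera, the open fingertips stand about 29 mm behind the TCP, where I expected them 8 mm ahead. I'll part-close the gripper without touching the key to see whether the tips advance as it closes.

>>> apply_moves --increments '[{"gripper": 40,"delta_pos": [0,0,0],"dr": [0,0,0]},{"gripper": 40,"delta_pos": [0,0,0],"dr": [0,0,0]},{"gripper": 40,"delta_pos": [0,0,0],"dr": [0,0,0]},{"gripper": 40,"delta_pos": [0,0,0],"dr": [0,0,0]},{"gripper": 40,"delta_pos": [0,0,0],"dr": [0,0,0]}]'

```text
t: 3.52
ee_pos: [546.5, 41.9, 149.1]
orientation: [-2.672, 0.139, 1.545]
ft_force: [0.1, 0.3, 0.2]
width: 58.1
```

```bash
python3 - <<'E'
from h import *
d=cam('scene');o,M=obs(); P=cloud(d); p=o['ee_pos']
f=(P-p)@M
for s in(1,-1):
    m=(f[...,1]*s>14)&(f[...,1]*s<60)&(abs(f[...,2])<22)&(f[...,0]>-90)&(f[...,0]<30); print(s,m.sum(),f[m].max(0).round(1),f[m].min(0).round(1))
for s in (0,): 
  for x in(-30,-11,8): q=p+x*M[:,0]; print(x,q.round(0),proj(d,q).round(0))
save('s3.png',cv2.resize(d['img'][150:275,280:440],(640,500),interpolation=cv2.INTER_CUBIC))
E
```

```text
t 3.57 p [546.5  41.9 149. ] F [ 0.  -0.4 -0.4] M [ 0.05  0.21 -0.03] w 53.4
q [ 0.125  0.229  2.206 -0.53   0.226  2.289]
[[ 0.496 -0.104 -0.862]
 [-0.052 -0.995  0.09 ]
 [-0.867  0.    -0.499]]
1 166 [-29.1  42.2  11. ] [-89.3  26.3 -14.7]
-1 145 [-32.3 -28.3  10.1] [-89.8 -43.8 -16.1]
-30 [532.  43. 175.] [351. 200.]
-11 [541.  42. 159.] [353. 207.]
8 [550.  41. 142.] [355. 213.]
```

View pics/s3.png

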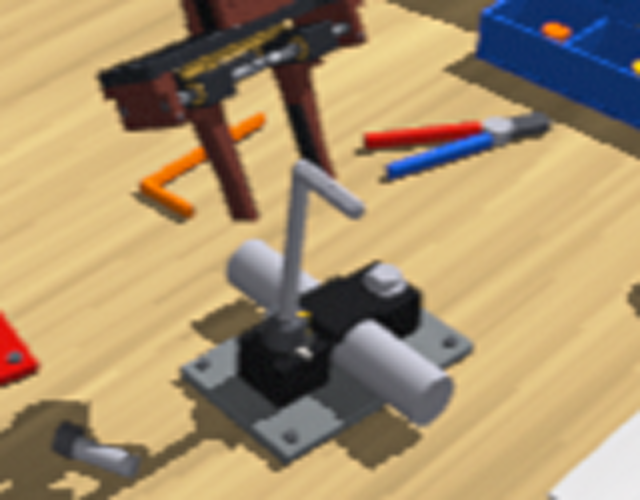

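The true fingertips are about 29 mm behind the reported TCP along tool x, centred laterally within 1 mm. I'll work with true grasp = TCP − 48 mm along x, and use a steeper 70° pitch to keep q5 away from its limit.

```bash
python3 - <<'E'
from h import *
o,M=obs(); A=T(M,o['ee_pos'])
G=tool(-6,70); g=np.array([542.3,45,163.]); plan(A,T(G,g+48*G[:,0]),5)
E
```

```text
t 3.57 p [546.5  41.9 149. ] F [ 0.  -0.4 -0.4] M [ 0.05  0.21 -0.03] w 53.4
q [ 0.125  0.229  2.206 -0.53   0.226  2.289]
[[ 0.496 -0.104 -0.862]
 [-0.052 -0.995  0.09 ]
 [-0.867  0.    -0.499]]
N 5 dp [0.66, -0.05, 0.06] | 6.6 dr [0.0001, -0.0346, -0.0] | 1.98 mid [552.  42. 137.] end [558.5  43.1 118.1] err [-0.2 -0.1  0.2]
```

>>> apply_moves --increments '[{"gripper": 40,"delta_pos": [0.66,-0.05,0.06],"dr": [0,-0.0346,0]},{"gripper": 40,"delta_pos": [0.66,-0.05,0.06],"dr": [0,-0.0346,0]},{"gripper": 40,"delta_pos": [0.66,-0.05,0.06],"dr": [0,-0.0346,0]},{"gripper": 40,"delta_pos": [0.66,-0.05,0.06],"dr": [0,-0.0346,0]},{"gripper": 40,"delta_pos": [0.66,-0.05,0.06],"dr": [0,-0.0346,0]}]'

```text
t: 3.98
ee_pos: [558.5, 43.3, 117.6]
orientation: [-2.52, 0.131, 1.769]
ft_force: [-0.2, -0.1, 0.2]
width: 35.0
```

```bash
python3 - <<'E'
from h import *
o,M=obs()
d=cam('scene');P=cloud(d); p=o['ee_pos']
f=(P-p)@M
for s in(1,-1):
    m=(f[...,1]*s>12)&(f[...,1]*s<60)&(abs(f[...,2])<22)&(f[...,0]>-90)&(f[...,0]<30); print(s,m.sum(),f[m].max(0).round(1),f[m].min(0).round(1))
save('s4.png',cv2.resize(d['img'][150:275,280:440],(640,500),interpolation=cv2.INTER_CUBIC))
E
```

```text
t 3.98 p [558.5  43.3 117.6] F [-0.2 -0.1  0.2] M [0.07 0.14 0.03] w 35.0
q [ 0.097  0.324  2.081 -0.175  0.402  1.921]
[[ 0.338 -0.104 -0.935]
 [-0.035 -0.995  0.098]
 [-0.94   0.    -0.34 ]]
1 158 [-29.7  31.   11.4] [-89.8  15.6 -15.3]
-1 101 [-29.5 -17.2  10.5] [-89.7 -31.  -14.5]
```

View pics/s4.png

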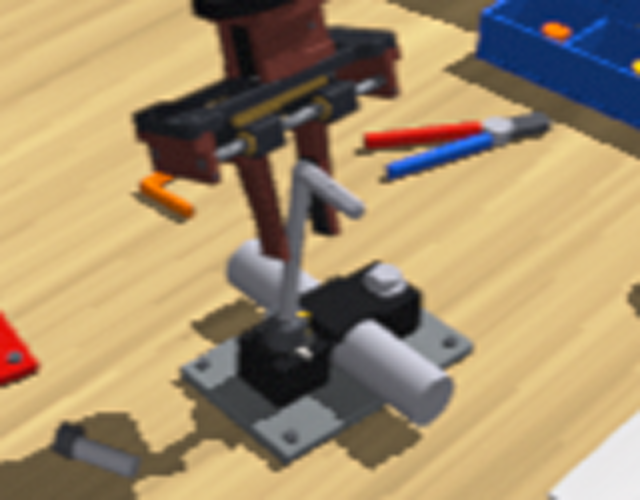

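The fingers straddle the bar: the left finger's edge is at crop (288,250) and the bar at about (295,240). Closing on it now.

>>> apply_moves --increments '[{"gripper": 0,"delta_pos": [0,0,0],"dr": [0,0,0]},{"gripper": 0,"delta_pos": [0,0,0],"dr": [0,0,0]},{"gripper": 0,"delta_pos": [0,0,0],"dr": [0,0,0]},{"gripper": 0,"delta_pos": [0,0,0],"dr": [0,0,0]},{"gripper": 0,"delta_pos": [0,0,0],"dr": [0,0,0]}]'

```text
t: 4.45
ee_pos: [558.0, 43.4, 117.9]
orientation: [-2.522, 0.132, 1.766]
ft_force: [-0.6, 2.2, -0.3]
width: 11.8
```

>>> apply_moves --increments '[{"gripper": 0,"delta_pos": [0,0,0],"dr": [0,0,0]},{"gripper": 0,"delta_pos": [0,0,0],"dr": [0,0,0]},{"gripper": 0,"delta_pos": [0,0,0],"dr": [0,0,0]},{"gripper": 0,"delta_pos": [0,0,0],"dr": [0,0,0]},{"gripper": 0,"delta_pos": [0,0,0],"dr": [0,0,0]}]'

```text
t: 4.87
ee_pos: [558.2, 43.2, 117.7]
orientation: [-2.522, 0.132, 1.767]
ft_force: [-1.9, 2.2, 0.3]
width: 11.6
```

```bash
python3 - <<'E'
from h import *
o,M=obs(); A=T(M,o['ee_pos'])
B=A.copy();B[2,3]+=30; plan(A,B,10)
E
```

```text
t 4.87 p [558.2  43.2 117.7] F [-1.9  2.2  0.3] M [0.8  0.45 0.09] w 11.6
q [ 0.097  0.323  2.082 -0.177  0.4    1.924]
[[ 0.339 -0.104 -0.935]
 [-0.036 -0.995  0.098]
 [-0.94   0.    -0.341]]
N 10 dp [-0.28, 0.0, -0.1] | 3.0 dr [-0.0, 0.0, -0.0] | 0.0 mid [558.  43. 133.] end [558.1  43.2 147.4] err [-0.2  0.  -0.3]
```

>>> apply_moves --increments '[{"gripper": 0,"delta_pos": [-0.28,0,-0.1],"dr": [0,0,0]},{"gripper": 0,"delta_pos": [-0.28,0,-0.1],"dr": [0,0,0]},{"gripper": 0,"delta_pos": [-0.28,0,-0.1],"dr": [0,0,0]},{"gripper": 0,"delta_pos": [-0.28,0,-0.1],"dr": [0,0,0]},{"gripper": 0,"delta_pos": [-0.28,0,-0.1],"dr": [0,0,0]}]'

```text
t: 5.28
ee_pos: [558.3, 43.1, 132.9]
orientation: [-2.522, 0.132, 1.767]
ft_force: [0.2, 2.7, -3.5]
width: 11.6
```

>>> apply_moves --increments '[{"gripper": 0,"delta_pos": [-0.56,0,-0.2],"dr": [0,0,0]},{"gripper": 0,"delta_pos": [-0.56,0,-0.2],"dr": [0,0,0]},{"gripper": 0,"delta_pos": [-0.56,0,-0.2],"dr": [0,0,0]},{"gripper": 0,"delta_pos": [-0.56,0,-0.2],"dr": [0,0,0]},{"gripper": 0,"delta_pos": [-0.56,0,-0.2],"dr": [0,0,0]}]'

```text
t: 5.7
ee_pos: [558.3, 43.0, 163.3]
orientation: [-2.522, 0.132, 1.766]
ft_force: [0.5, 0.1, -1.8]
width: 11.6
```

```bash
python3 - <<'E'
from h import *
o,M=obs(); A=T(M,o['ee_pos'])
d=cam('scene');P=cloud(d);p=o['ee_pos']
q=P[(d['range_z']>0)&(abs(P[...,0]-570)<45)&(abs(P[...,1]-43)<14)&(P[...,2]>80)&(P[...,0]>p[0]-15)]
f=(q-p)@M
# key points: short arm ahead in x
s=q[(q[:,0]>p[0]+0)&(q[:,2]>200)]; print('short',len(s),s.min(0),s.max(0))
l=q[(q[:,2]<135)]; print('long low',len(l),l.min(0),l.max(0),l.mean(0))
g=A[:3,3]-48*M[:,0]
# flip by pitching 90 about grasp point, raise grasp to z 215
G=tool(-6,160)
for gz,N in((235,20),):
  B=T(G,np.array([g[0]-10,g[1],gz])+48*G[:,0]); plan(A,B,N)
E
```

```text
t 5.7 p [558.3  43.  163.3] F [ 0.5  0.1 -1.8] M [ 0.07  0.24 -0.01] w 11.6
q [ 0.097  0.241  2.053 -0.142  0.51   1.884]
[[ 0.34  -0.104 -0.935]
 [-0.036 -0.995  0.098]
 [-0.94   0.001 -0.342]]
short 84 [558.57753836  33.49250154 200.92335784] [599.93686226  51.28619061 258.2721435 ]
long low 4 [543.52933022  43.49073267 116.5444338 ] [544.49191676  46.64532624 133.27152303] [544.00755227  45.38421885 126.21034795]
N 20 dp [-0.13, 0.01, 0.48] | 5.0 dr [0.0, -0.0785, -0.0] | 4.5 mid [512.  47. 176.] end [487.8  48.4 218.3] err [ 0.7 -1.1 -0.3]
```

The key is out and held: the wrist reads −1.8 N, which is its weight, and the tip is clear of the head. Flipping in free air.

>>> apply_moves --increments '[{"gripper": 0,"delta_pos": [-0.13,0,0.48],"dr": [0,-0.0785,0]},{"gripper": 0,"delta_pos": [-0.13,0,0.48],"dr": [0,-0.0785,0]},{"gripper": 0,"delta_pos": [-0.13,0,0.48],"dr": [0,-0.0785,0]},{"gripper": 0,"delta_pos": [-0.13,0,0.48],"dr": [0,-0.0785,0]},{"gripper": 0,"delta_pos": [-0.13,0,0.48],"dr": [0,-0.0785,0]}]'

```text
t: 6.17
ee_pos: [533.7, 45.8, 164.9]
orientation: [-2.116, 0.11, 2.217]
ft_force: [0.8, 0.8, -1.2]
width: 11.7
```

>>> apply_moves --increments '[{"gripper": 0,"delta_pos": [-0.13,0,0.48],"dr": [0,-0.0785,0]},{"gripper": 0,"delta_pos": [-0.13,0,0.48],"dr": [0,-0.0785,0]},{"gripper": 0,"delta_pos": [-0.13,0,0.48],"dr": [0,-0.0785,0]},{"gripper": 0,"delta_pos": [-0.13,0,0.48],"dr": [0,-0.0785,0]},{"gripper": 0,"delta_pos": [-0.13,0,0.48],"dr": [0,-0.0785,0]}]'

```text
t: 6.58
ee_pos: [512.1, 47.9, 175.8]
orientation: [-1.637, 0.086, 2.577]
ft_force: [1.0, -0.3, -1.5]
width: 11.6
```

>>> apply_moves --increments '[{"gripper": 0,"delta_pos": [-0.13,0,0.48],"dr": [0,-0.0785,0]},{"gripper": 0,"delta_pos": [-0.13,0,0.48],"dr": [0,-0.0785,0]},{"gripper": 0,"delta_pos": [-0.13,0,0.48],"dr": [0,-0.0785,0]},{"gripper": 0,"delta_pos": [-0.13,0,0.48],"dr": [0,-0.0785,0]},{"gripper": 0,"delta_pos": [-0.13,0,0.48],"dr": [0,-0.0785,0]}]'

```text
t: 7.0
ee_pos: [496.2, 49.6, 194.1]
orientation: [-1.1, 0.058, 2.838]
ft_force: [0.4, -0.9, -1.1]
width: 11.8
```

>>> apply_moves --increments '[{"gripper": 0,"delta_pos": [-0.13,0,0.48],"dr": [0,-0.0785,0]},{"gripper": 0,"delta_pos": [-0.13,0,0.48],"dr": [0,-0.0785,0]},{"gripper": 0,"delta_pos": [-0.13,0,0.48],"dr": [0,-0.0785,0]},{"gripper": 0,"delta_pos": [-0.13,0,0.48],"dr": [0,-0.0785,0]},{"gripper": 0,"delta_pos": [-0.13,0,0.48],"dr": [0,-0.0785,0]}]'

```text
t: 7.42
ee_pos: [488.5, 50.4, 217.3]
orientation: [-0.525, 0.028, 2.993]
ft_force: [-0.6, 0.0, -1.6]
width: 12.1
```

```bash
python3 - <<'E'
from h import *
o,M=obs()
d=cam('scene');t=cam('top')
a=cv2.resize(d['img'][120:270,300:420],(400,500));b=cv2.resize(t['img'][110:260,230:350],(400,500))
save('s5.png',np.hstack([a,b]))
E
```

```text
t 7.42 p [488.5  50.4 217.3] F [-0.6  0.  -1.6] M [-0.05 -0.78  0.01] w 12.1
q [0.007 0.9   1.251 0.13  2.209 1.687]
[[-0.935 -0.104 -0.339]
 [ 0.098 -0.995  0.036]
 [-0.34   0.     0.94 ]]
```

View pics/s5.png

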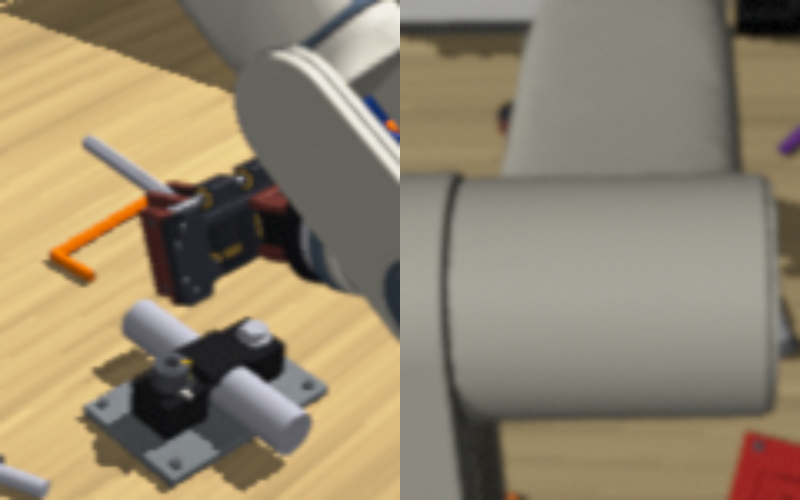

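The flip worked: the long arm points at the robot, at crop (85,145), and the screw head is bare at (172,370) with its yellow mark at (185,362). The gripper hides the short arm in this view, so I'll measure it in the wrist camera.

```bash
python3 - <<'E'
from h import *
d=cam('wrist');P=cloud(d);ok=d['range_z']>0; print('cam',(-d['R'].T@d['t']).round(0), 'axis',d['R'][2].round(2))
near=ok&(abs(P[...,0]-574)<45)&(abs(P[...,1]-41)<25)
for z in range(165,250,8):
    m=near&(P[...,2]>z)&(P[...,2]<=z+8); q=P[m]
    print(z,len(q),q.mean(0).round(1) if len(q) else '', (np.ptp(q,axis=0).round(1)) if len(q) else '')
s=cam('scene');S=cloud(s); 
m=(s['range_z']>0)&(S[...,0]>480)&(S[...,0]<700)&(abs(S[...,1]-45)<110)&(S[...,2]>90); print('gripper low',S[m][np.argsort(S[m][:,2])[:5]].round(0))
r=np.hypot(S[...,0]-537,S[...,1]-46); m=(s['range_z']>0)&(r<22)&(S[...,2]>69)&(S[...,2]<80); q=S[m]
print('head',len(q),q.mean(0).round(1),cv2.minEnclosingCircle(q[:,:2].astype(np.float32)), cv2.minAreaRect(q[:,:2].astype(np.float32)))
h=cv2.cvtColor(s['img'],cv2.COLOR_RGB2HSV); y=np.argwhere((r<30)&(h[...,0]>18)&(h[...,0]<35)&(h[...,1]>110)&(S[...,2]>60)); print('yellow',[onz(s,b,a,74.5)[:2].round(1) for a,b in y])
v,u=np.where(m); print('head px',u.min(),u.max(),v.min(),v.max())
print('dark socket px', [(int(b),int(a)) for a,b in zip(v,u) if s['img'][a,b].max()<25][:20])
hh=s['img'][206:240,335:370].max(2); print(hh[::2,::2])
save('w2.png',d['img'],1.25)
E
```

```text
cam [691.  29. 210.] axis [-0.99  0.1  -0.07]
165 4 [574.   42.1 172.8] [1.5 3.3 0.2]
173 497 [575.2  41.3 177.3] [ 6.7 11.2  8. ]
181 574 [575.9  41.2 185. ] [ 6.1 11.2  8. ]
189 631 [576.3  41.2 193. ] [ 6.1 11.9  7.9]
197 643 [576.8  41.2 201. ] [ 6.8 11.9  8. ]
205 650 [577.3  41.1 209. ] [ 6.4 12.1  7.7]
213 847 [568.4  42.4 217.5] [52.3 29.5  7.9]
221 5630 [600.3  40.1 224.8] [83.6 50.   8. ]
229 3260 [604.6  36.  232.8] [63.3 37.5  8. ]
237 2114 [614.1  28.4 240.6] [85.6 48.1  8. ]
245 312 [592.7  40.4 248.8] [46.6 18.8  8. ]
gripper low [[593. -41. 227.]
 [600. -41. 227.]
 [592. -39. 228.]
 [604. -42. 230.]
 [518.  34. 230.]]
head 66 [537.7  46.2  74.2] ((537.6522216796875, 48.02048873901367), 15.56760025024414) ((536.904541015625, 47.42426300048828), (25.560075759887695, 29.31464958190918), 42.57355499267578)
yellow [array([539.1,  55.4]), array([541.1,  57.3]), array([543.1,  59.3]), array([545.1,  61.3])]
head px 347 356 226 233
dark socket px []
[[222 217 223 226 227 199  60  51  44  31  50  50  57  42  80 231 220 218]
 [220 226 227 227 221 211  91  54  49  28  39  47  57
[... 447 characters left out ...]
209 119  48  35  34  34]
 [220 229 159  88  98 102 104 118 141 164 181 121  53  32  34  38  36  37]
 [232 233 190 163  88  95 101 104 111  80  43  33  32  36  34  36  36  36]
 [193 125  94  98 106 108  94 101  99  93  49  35  36  35  34  37  36  36]
 [ 93  96 103 111 110 129  98  77  51  76 186  93  35  36  34  35  38  36]
 [104 109 113 113 107  70  93  94  85  95  99  45  22  34  35  36  33  57]
 [112 112 108  73  39  44  48  67  76  73  58  62  19  18  31  32  76 182]
 [108 117  73  33  22  28  45  50  53  51  54  58  31  19  19  39 135 161]
 [140 146  85  16  19  24  39  50  54  50  82  53  36  30  46  99 112 129]
 [144 145  71  16  17  19  20  24  28  49 127 131  23  19  78 101 103 108]]
```

View pics/w2.png

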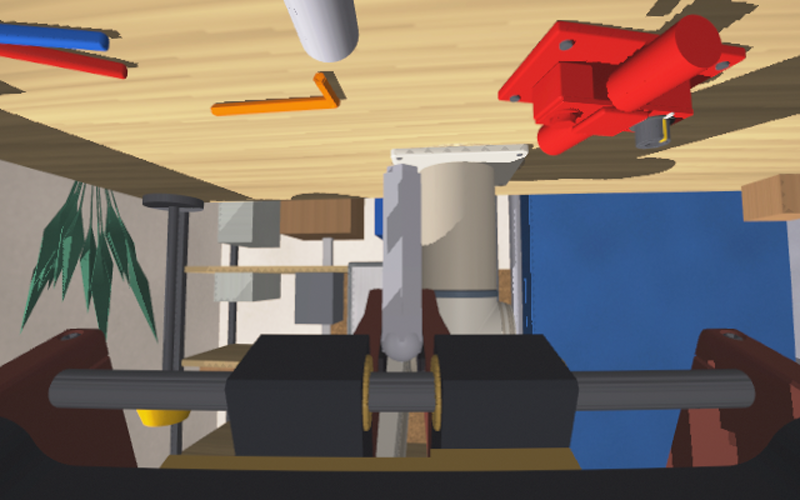

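The wrist view shows the short arm from bend (402,345) to tip (400,165). It is plumb sideways but pitched about 3.7° towards the robot. I'll correct the pitch and bring the tip above the socket.

```bash
python3 - <<'E'
from h import *
o,M=obs(); p=o['ee_pos']; A=T(M,p); tip=np.array([569.8,41.2,172.7])
M2=tool(-6,156.3); B=T(M2,np.array([537.2,46.8,90])-M2@M.T@(tip-p)); print('kx now',M2@M.T@np.array([-.065,0,-1])); plan(A,B,15)
E
```

```text
t 7.62 p [488.   50.5 216.5] F [ 0.4  0.8 -0.6] M [-0.03 -0.75 -0.04] w 11.5
q [0.007 0.898 1.253 0.129 2.204 1.687]
[[-0.934 -0.104 -0.342]
 [ 0.098 -0.995  0.036]
 [-0.344  0.001  0.939]]
kx now [-0.00280053 -0.00594031 -1.00208875]
N 15 dp [0.44, -0.01, -0.46] | 6.4 dr [-0.0, 0.0042, -0.0] | 0.24 mid [471.  53. 175.] end [452.7  55.6 127.9] err [-0.1 -0.7 -0.7]
```

>>> apply_moves --increments '[{"gripper": 0,"delta_pos": [0.44,-0.01,-0.46],"dr": [0,0.0042,0]},{"gripper": 0,"delta_pos": [0.44,-0.01,-0.46],"dr": [0,0.0042,0]},{"gripper": 0,"delta_pos": [0.44,-0.01,-0.46],"dr": [0,0.0042,0]},{"gripper": 0,"delta_pos": [0.44,-0.01,-0.46],"dr": [0,0.0042,0]},{"gripper": 0,"delta_pos": [0.44,-0.01,-0.46],"dr": [0,0.0042,0]}]'

```text
t: 8.03
ee_pos: [475.0, 52.4, 187.8]
orientation: [-0.561, 0.03, 2.987]
ft_force: [-0.6, 0.3, -1.7]
width: 11.6
```

>>> apply_moves --increments '[{"gripper": 0,"delta_pos": [0.44,-0.01,-0.46],"dr": [0,0.0042,0]},{"gripper": 0,"delta_pos": [0.44,-0.01,-0.46],"dr": [0,0.0042,0]},{"gripper": 0,"delta_pos": [0.44,-0.01,-0.46],"dr": [0,0.0042,0]},{"gripper": 0,"delta_pos": [0.44,-0.01,-0.46],"dr": [0,0.0042,0]},{"gripper": 0,"delta_pos": [0.44,-0.01,-0.46],"dr": [0,0.0042,0]}]'

```text
t: 8.45
ee_pos: [463.3, 54.1, 158.0]
orientation: [-0.591, 0.032, 2.981]
ft_force: [0.0, -1.1, -1.0]
width: 11.7
```

>>> apply_moves --increments '[{"gripper": 0,"delta_pos": [0.44,-0.01,-0.46],"dr": [0,0.0042,0]},{"gripper": 0,"delta_pos": [0.44,-0.01,-0.46],"dr": [0,0.0042,0]},{"gripper": 0,"delta_pos": [0.44,-0.01,-0.46],"dr": [0,0.0042,0]},{"gripper": 0,"delta_pos": [0.44,-0.01,-0.46],"dr": [0,0.0042,0]},{"gripper": 0,"delta_pos": [0.44,-0.01,-0.46],"dr": [0,0.0042,0]}]'

```text
t: 8.87
ee_pos: [452.2, 55.7, 128.3]
orientation: [-0.623, 0.033, 2.975]
ft_force: [-0.6, -0.3, -1.8]
width: 12.1
```

```bash
cat > meas.py <<'E'
from h import *
o,M=obs()
d=cam('wrist');P=cloud(d);ok=d['range_z']>0; print('cam',(-d['R'].T@d['t']).round(0))
near=ok&(abs(P[...,0]-540)<40)&(abs(P[...,1]-46)<24)
for z in (92,98,104,110,116,122,128):
    m=near&(P[...,2]>z-3)&(P[...,2]<=z+3)&(P[...,1]>34)&(P[...,1]<60)&(P[...,0]<552); q=P[m]
    if len(q): print('bar',z,len(q),'xmean',q[:,0].mean().round(1),'y',q[:,1].min().round(1),q[:,1].max().round(1))
m=near&(P[...,2]>80)&(abs(P[...,1]-46)<8)&(abs(P[...,0]-540)<10); print('tip z',np.sort(P[m][:,2])[:5].round(1))
m=near&(P[...,2]>64)&(P[...,2]<72); q=P[m]; 
if len(q):
  print('head side',len(q),q.min(0).round(1),q.max(0).round(1))
  A=np.c_[2*q[:,:2],np.ones(len(q))]; c=np.linalg.lstsq(A,(q[:,:2]**2).sum(1),rcond=None)[0]; print('circle',c[:2].round(2),np.sqrt(c[2]+c[0]**2+c[1]**2).round(2))
m=near&(P[...,2]>72.8)&(P[...,2]<77); q=P[m]; print('top',len(q)); 
if len(q)>5: print(q.mean(0).round(1),cv2.minEnclosingCircle(q[:,:2].astype(np.float32)))
E
cat >> meas.py <<'E'
save('w3.png',d['img'],1.25)
E
python3 meas.py
```

```text
t 8.87 p [452.2  55.7 128.3] F [-0.6 -0.3 -1.8] M [-0.05 -0.7   0.  ] w 12.1
q [0.015 0.935 1.373 0.12  1.987 1.668]
[[-0.911 -0.104 -0.399]
 [ 0.095 -0.995  0.042]
 [-0.401  0.     0.916]]
cam [655.  35. 137.]
bar 92 135 xmean 541.3 y 41.9 52.2
bar 98 417 xmean 542.2 y 41.0 52.4
bar 104 429 xmean 542.2 y 41.1 52.3
bar 110 464 xmean 542.1 y 40.8 52.6
bar 116 473 xmean 542.0 y 40.8 52.7
bar 122 480 xmean 542.0 y 40.8 52.6
bar 128 488 xmean 542.0 y 40.9 52.6
tip z [92.  92.2 92.3 92.3 92.3]
head side 1645 [524.9  31.7  64. ] [552.8  61.2  72. ]
circle [540.66  46.27] 11.57
top 1135
[538.6  46.8  73.4] ((537.7792358398438, 46.950653076171875), 15.33835506439209)
```

The bar axis is at (536.8, 46.75) and the head centre at (537.8, 46.9), with the tip at z=92. I'll shift 0.8 mm in x and descend to just above the rim, then go slowly.

>>> apply_moves --increments '[{"gripper": 0,"delta_pos": [0.106,0,-0.281],"dr": [0,0,0]},{"gripper": 0,"delta_pos": [0.106,0,-0.281],"dr": [0,0,0]},{"gripper": 0,"delta_pos": [0.106,0,-0.281],"dr": [0,0,0]},{"gripper": 0,"delta_pos": [0.106,0,-0.281],"dr": [0,0,0]},{"gripper": 0,"delta_pos": [0.106,0,-0.281],"dr": [0,0,0]}]'

```text
t: 9.33
ee_pos: [453.3, 55.6, 113.6]
orientation: [-0.622, 0.033, 2.975]
ft_force: [-0.4, -0.3, -2.0]
width: 11.9
```

>>> apply_moves --increments '[{"gripper": 0,"delta_pos": [0.024,0,-0.055],"dr": [0,0,0]},{"gripper": 0,"delta_pos": [0.024,0,-0.055],"dr": [0,0,0]},{"gripper": 0,"delta_pos": [0.024,0,-0.055],"dr": [0,0,0]},{"gripper": 0,"delta_pos": [0.024,0,-0.055],"dr": [0,0,0]},{"gripper": 0,"delta_pos": [0.024,0,-0.055],"dr": [0,0,0]}]'

```text
t: 9.75
ee_pos: [453.2, 55.6, 110.9]
orientation: [-0.622, 0.033, 2.975]
ft_force: [0.9, -0.8, -1.7]
width: 12.1
```

```bash
sed -i 's/save(.w3.*//' meas.py; python3 meas.py
```

```text
t 9.75 p [453.2  55.6 110.9] F [ 0.9 -0.8 -1.7] M [-0.04 -0.74  0.03] w 12.1
q [0.015 0.96  1.366 0.119 1.968 1.665]
[[-0.911 -0.104 -0.399]
 [ 0.095 -0.995  0.042]
 [-0.401  0.     0.916]]
cam [656.  35. 119.]
bar 92 459 xmean 543.1 y 40.6 52.5
bar 98 467 xmean 543.1 y 40.7 52.4
bar 104 481 xmean 543.1 y 40.7 52.5
bar 110 496 xmean 543.0 y 40.8 52.4
bar 116 496 xmean 542.9 y 40.8 59.8
bar 122 730 xmean 531.3 y 34.5 60.0
bar 128 905 xmean 533.6 y 34.0 60.0
tip z [80.  80.  80.  80.1 80.1]
head side 1484 [528.4  31.9  64. ] [553.   61.5  72. ]
circle [540.13  46.42] 11.98
top 909
[541.4  46.8  73.8] ((537.696533203125, 46.89626693725586), 15.052692413330078)
```

>>> apply_moves --increments '[{"gripper": 0,"delta_pos": [0.024,0,-0.055],"dr": [0,0,0]},{"gripper": 0,"delta_pos": [0.024,0,-0.055],"dr": [0,0,0]},{"gripper": 0,"delta_pos": [0.024,0,-0.055],"dr": [0,0,0]},{"gripper": 0,"delta_pos": [0.024,0,-0.055],"dr": [0,0,0]},{"gripper": 0,"delta_pos": [0.024,0,-0.055],"dr": [0,0,0]}]'

```text
t: 10.22
ee_pos: [453.0, 55.6, 107.9]
orientation: [-0.621, 0.033, 2.975]
ft_force: [-0.4, 0.1, -2.1]
width: 11.8
```

No contact, and the tip is below the rim (about 71.6). Continuing.

>>> apply_moves --increments '[{"gripper": 0,"delta_pos": [0.024,0,-0.055],"dr": [0,0,0]},{"gripper": 0,"delta_pos": [0.024,0,-0.055],"dr": [0,0,0]},{"gripper": 0,"delta_pos": [0.024,0,-0.055],"dr": [0,0,0]},{"gripper": 0,"delta_pos": [0.024,0,-0.055],"dr": [0,0,0]},{"gripper": 0,"delta_pos": [0.024,0,-0.055],"dr": [0,0,0]}]'

```text
t: 10.63
ee_pos: [453.0, 55.6, 104.8]
orientation: [-0.622, 0.033, 2.975]
ft_force: [-2.7, 0.0, -2.8]
width: 11.8
```

>>> apply_moves --increments '[{"gripper": 0,"delta_pos": [0.03,0,-0.053],"dr": [0,0,0]},{"gripper": 0,"delta_pos": [0.03,0,-0.053],"dr": [0,0,0]},{"gripper": 0,"delta_pos": [0.03,0,-0.053],"dr": [0,0,0]},{"gripper": 0,"delta_pos": [0.03,0,-0.053],"dr": [0,0,0]},{"gripper": 0,"delta_pos": [0.03,0,-0.053],"dr": [0,0,0]}]'

```text
t: 11.05
ee_pos: [452.8, 55.6, 101.9]
orientation: [-0.622, 0.033, 2.975]
ft_force: [-2.9, 0.1, 1.4]
width: 11.8
```

>>> apply_moves --increments '[{"gripper": 0,"delta_pos": [0.034,0,-0.053],"dr": [0,0,0]},{"gripper": 0,"delta_pos": [0.034,0,-0.053],"dr": [0,0,0]},{"gripper": 0,"delta_pos": [0.034,0,-0.053],"dr": [0,0,0]},{"gripper": 0,"delta_pos": [0.034,0,-0.053],"dr": [0,0,0]},{"gripper": 0,"delta_pos": [0.034,0,-0.053],"dr": [0,0,0]}]'

```text
t: 11.47
ee_pos: [452.5, 55.7, 98.6]
orientation: [-0.623, 0.033, 2.975]
ft_force: [-0.5, -0.1, -0.8]
width: 11.9
```

```bash
python3 meas.py
```

```text
t 11.47 p [452.5  55.7  98.6] F [-0.5 -0.1 -0.8] M [-0.08 -0.3   0.02] w 11.9
q [0.015 0.977 1.365 0.118 1.953 1.663]
[[-0.911 -0.104 -0.399]
 [ 0.095 -0.995  0.042]
 [-0.401  0.     0.916]]
cam [656.  35. 107.]
bar 92 479 xmean 542.3 y 40.8 52.6
bar 98 493 xmean 542.2 y 40.8 52.6
bar 104 493 xmean 542.2 y 40.9 59.6
bar 110 735 xmean 530.8 y 34.1 60.0
bar 116 884 xmean 533.2 y 34.1 60.0
bar 122 631 xmean 536.5 y 37.5 57.9
bar 128 143 xmean 528.1 y 38.4 55.7
tip z [80.  80.  80.1 80.1 80.1]
head side 1508 [536.   31.8  64. ] [552.9  61.5  72. ]
circle [536.93  46.87] 14.75
top 835
[542.   46.5  74. ] ((538.856201171875, 46.37733459472656), 14.852533340454102)
```

>>> apply_moves --increments '[{"gripper": 0,"delta_pos": [0.026,0,-0.055],"dr": [0,0,0]},{"gripper": 0,"delta_pos": [0.026,0,-0.055],"dr": [0,0,0]},{"gripper": 0,"delta_pos": [0.026,0,-0.055],"dr": [0,0,0]},{"gripper": 0,"delta_pos": [0.026,0,-0.055],"dr": [0,0,0]},{"gripper": 0,"delta_pos": [0.026,0,-0.055],"dr": [0,0,0]}]'

```text
t: 11.93
ee_pos: [452.4, 55.7, 95.6]
orientation: [-0.623, 0.033, 2.975]
ft_force: [-0.4, -0.4, -0.8]
width: 11.7
```

>>> apply_moves --increments '[{"gripper": 0,"delta_pos": [0.026,0,-0.055],"dr": [0,0,0]},{"gripper": 0,"delta_pos": [0.026,0,-0.055],"dr": [0,0,0]},{"gripper": 0,"delta_pos": [0.026,0,-0.055],"dr": [0,0,0]},{"gripper": 0,"delta_pos": [0.026,0,-0.055],"dr": [0,0,0]},{"gripper": 0,"delta_pos": [0,0,0],"dr": [0,0,0]}]'

```text
t: 12.35
ee_pos: [452.2, 55.7, 93.1]
orientation: [-0.622, 0.033, 2.975]
ft_force: [-1.1, -0.3, -1.0]
width: 11.6
```

>>> apply_moves --increments '[{"gripper": 0,"delta_pos": [0.016,0,-0.037],"dr": [0,0,0]},{"gripper": 0,"delta_pos": [0.016,0,-0.037],"dr": [0,0,0]},{"gripper": 0,"delta_pos": [0.016,0,-0.037],"dr": [0,0,0]},{"gripper": 0,"delta_pos": [0.016,0,-0.037],"dr": [0,0,0]},{"gripper": 0,"delta_pos": [0.016,0,-0.037],"dr": [0,0,0]}]'

```text
t: 12.77
ee_pos: [452.2, 55.7, 91.2]
orientation: [-0.622, 0.033, 2.975]
ft_force: [-0.9, 0.2, -1.1]
width: 12.1
```

>>> apply_moves --increments '[{"gripper": 0,"delta_pos": [0.01,0,-0.022],"dr": [0,0,0]},{"gripper": 0,"delta_pos": [0.01,0,-0.022],"dr": [0,0,0]},{"gripper": 0,"delta_pos": [0.01,0,-0.022],"dr": [0,0,0]},{"gripper": 0,"delta_pos": [0.01,0,-0.022],"dr": [0,0,0]},{"gripper": 0,"delta_pos": [0,0,0],"dr": [0,0,0]}]'

```text
t: 13.18
ee_pos: [452.2, 55.7, 90.2]
orientation: [-0.622, 0.033, 2.975]
ft_force: [-1.9, -0.3, -2.0]
width: 11.8
```

Tip at about 54. I'll continue in 1 mm steps until the floor is felt.

>>> apply_moves --increments '[{"gripper": 0,"delta_pos": [0.01,0,-0.022],"dr": [0,0,0]},{"gripper": 0,"delta_pos": [0.01,0,-0.022],"dr": [0,0,0]},{"gripper": 0,"delta_pos": [0.01,0,-0.022],"dr": [0,0,0]},{"gripper": 0,"delta_pos": [0.01,0,-0.022],"dr": [0,0,0]},{"gripper": 0,"delta_pos": [0,0,0],"dr": [0,0,0]}]'

```text
t: 13.6
ee_pos: [452.2, 55.7, 89.4]
orientation: [-0.622, 0.033, 2.975]
ft_force: [-0.8, -1.0, 0.7]
width: 11.8
```

```bash
python3 meas.py | head -3
```

```text
t 13.6 p [452.2  55.7  89.4] F [-0.8 -1.   0.7] M [-0.1  -0.48  0.06] w 11.8
q [0.015 0.99  1.363 0.117 1.942 1.662]
[[-0.911 -0.104 -0.398]
```

>>> apply_moves --increments '[{"gripper": 0,"delta_pos": [0.01,0,-0.022],"dr": [0,0,0]},{"gripper": 0,"delta_pos": [0.01,0,-0.022],"dr": [0,0,0]},{"gripper": 0,"delta_pos": [0.01,0,-0.022],"dr": [0,0,0]},{"gripper": 0,"delta_pos": [0,0,0],"dr": [0,0,0]},{"gripper": 0,"delta_pos": [0,0,0],"dr": [0,0,0]}]'

```text
t: 14.07
ee_pos: [452.2, 55.7, 88.9]
orientation: [-0.622, 0.033, 2.975]
ft_force: [-0.8, -0.7, 3.8]
width: 12.1
```

The floor is felt: net push about 5.6 N, with the tip about 20 mm below the rim. Releasing and backing out along the fingers.

>>> apply_moves --increments '[{"gripper": 45,"delta_pos": [0,0,0],"dr": [0,0,0]},{"gripper": 45,"delta_pos": [0,0,0],"dr": [0,0,0]},{"gripper": 45,"delta_pos": [0,0,0],"dr": [0,0,0]},{"gripper": 45,"delta_pos": [0,0,0],"dr": [0,0,0]},{"gripper": 45,"delta_pos": [0,0,0],"dr": [0,0,0]}]'

```text
t: 14.48
ee_pos: [452.2, 55.7, 88.4]
orientation: [-0.622, 0.033, 2.975]
ft_force: [-0.1, 1.2, -1.1]
width: 38.8
```

>>> apply_moves --increments '[{"gripper": 45,"delta_pos": [-0.5,0,0],"dr": [0,0,0]},{"gripper": 45,"delta_pos": [-1.5,0,0.5],"dr": [0,0,0]},{"gripper": 45,"delta_pos": [-2.2,0,1],"dr": [0,0,0]},{"gripper": 45,"delta_pos": [-2.2,0,1],"dr": [0,0,0]},{"gripper": 45,"delta_pos": [-2.2,0,1],"dr": [0,0,0]}]'

```text
t: 14.9
ee_pos: [517.4, 48.9, 156.0]
orientation: [-0.622, 0.033, 2.975]
ft_force: [-0.6, -0.8, 0.3]
width: 39.5
```

>>> apply_moves --increments '[{"gripper": 45,"delta_pos": [-1,0,3],"dr": [0,0,0]},{"gripper": 45,"delta_pos": [-1,0,3],"dr": [0,0,0]},{"gripper": 45,"delta_pos": [-1,0,3],"dr": [0,0,0]},{"gripper": 45,"delta_pos": [-1,0,3],"dr": [0,0,0]},{"gripper": 45,"delta_pos": [0,0,0],"dr": [0,0,0]}]'

```text
t: 15.32
ee_pos: [506.9, 50.3, 286.9]
orientation: [-0.634, 0.032, 2.973]
ft_force: [0.4, 0.2, 1.1]
width: 39.2
```

```bash
cat > key.py <<'E'
from h import *
o,M=obs()
for n in('scene','wrist'):
    d=cam(n);P=cloud(d);ok=d['range_z']>0
    r=np.hypot(P[...,0]-537.3,P[...,1]-46.7)
    m=ok&(r<165)&(P[...,2]>82)&(P[...,2]<122); q=P[m]
    hs=cv2.cvtColor(d['img'],cv2.COLOR_RGB2HSV)[m]; q=q[(hs[:,1]<60)]
    # keep thin line: largest group by ransac-free PCA after median heading
    if len(q)<10: print(n,'few');continue
    out=q[np.hypot(q[:,0]-537.3,q[:,1]-46.7)>30]
    l=cv2.fitLine(out[:,:2].astype(np.float32),cv2.DIST_HUBER,0,.01,.01).ravel()
    u=l[:2]*np.sign((l[2:]-[537.3,46.7])@l[:2]); dist=(out[:,:2]-l[2:])@np.array([-u[1],u[0]]); k=abs(dist)<8; out=out[k]
    s=(out[:,:2]-[537.3,46.7])@u; off=((out[:,:2]-[537.3,46.7])@np.array([-u[1],u[0]]))
    print(n,len(out),'heading',np.degrees(np.arctan2(u[1],u[0])).round(1),'s',s.min().round(1),s.max().round(1),'off',off.mean().round(1),'z(s)',[(a,out[abs(s-a)<10][:,2].max().round(1)) for a in(40,80,120,140) if (abs(s-a)<10).any()])
E
python3 key.py
```

```text
t 15.32 p [506.9  50.3 286.9] F [0.4 0.2 1.1] M [ 0.   -0.43 -0.04] w 39.2
q [0.008 0.809 1.2   0.134 2.275 1.703]
[[-0.908 -0.104 -0.406]
 [ 0.095 -0.995  0.042]
 [-0.408 -0.001  0.913]]
scene 134 heading 173.1 s 31.2 151.1 off 2.3 z(s) [(40, np.float64(117.8)), (80, np.float64(111.0)), (120, np.float64(106.8)), (140, np.float64(104.5))]
wrist 879 heading 172.9 s 29.9 153.0 off 0.5 z(s) [(40, np.float64(112.7)), (80, np.float64(108.1)), (120, np.float64(104.5)), (140, np.float64(101.9))]
```

The key is seated: the bend is at about 109 mm, the heading 173°, and it droops about 5.5°. I'll regrasp at s=120 mm with the tool down and the wrist rolled half a turn, because the q6 range requires it for the turn.

```bash
python3 - <<'E'
from h import *
o,M=obs(); A=T(M,o['ee_pos'])
E=plan(A,T(tool(-7,90),[418.2,61.3,180]),15)
E

```

```text
t 15.42 p [505.8  50.2 282.3] F [-0.6  0.2 -0.6] M [-0.01 -0.44 -0.04] w 39.4
q [0.008 0.815 1.204 0.134 2.271 1.703]
[[-0.91  -0.104 -0.402]
 [ 0.095 -0.995  0.042]
 [-0.404  0.     0.915]]
N 15 dp [0.95, -0.01, 0.09] | 9.5 dr [0.0011, 0.077, -0.0007] | 4.41 mid [450.  57. 248.] end [418.2  61.3 179.6] err [ 0.  -0.  -0.4]
```

>>> apply_moves --increments '[{"gripper": 45,"delta_pos": [0.95,-0.01,0.09],"dr": [0.0011,0.077,-0.0007]},{"gripper": 45,"delta_pos": [0.95,-0.01,0.09],"dr": [0.0011,0.077,-0.0007]},{"gripper": 45,"delta_pos": [0.95,-0.01,0.09],"dr": [0.0011,0.077,-0.0007]},{"gripper": 45,"delta_pos": [0.95,-0.01,0.09],"dr": [0.0011,0.077,-0.0007]},{"gripper": 45,"delta_pos": [0.95,-0.01,0.09],"dr": [0.0011,0.077,-0.0007]}]'

```text
t: 15.83
ee_pos: [462.8, 55.1, 258.0]
orientation: [-1.182, 0.07, 2.801]
ft_force: [-0.2, 0.1, 0.1]
width: 39.6
```

>>> apply_moves --increments '[{"gripper": 45,"delta_pos": [0.95,-0.01,0.09],"dr": [0.0011,0.077,-0.0007]},{"gripper": 45,"delta_pos": [0.95,-0.01,0.09],"dr": [0.0011,0.077,-0.0007]},{"gripper": 45,"delta_pos": [0.95,-0.01,0.09],"dr": [0.0011,0.077,-0.0007]},{"gripper": 45,"delta_pos": [0.95,-0.01,0.09],"dr": [0.0011,0.077,-0.0007]},{"gripper": 45,"delta_pos": [0.95,-0.01,0.09],"dr": [0.0011,0.077,-0.0007]}]'

```text
t: 16.25
ee_pos: [431.9, 59.0, 222.4]
orientation: [-1.699, 0.104, 2.527]
ft_force: [-0.6, -0.3, -0.7]
width: 39.6
```

>>> apply_moves --increments '[{"gripper": 45,"delta_pos": [0.95,-0.01,0.09],"dr": [0.0011,0.077,-0.0007]},{"gripper": 45,"delta_pos": [0.95,-0.01,0.09],"dr": [0.0011,0.077,-0.0007]},{"gripper": 45,"delta_pos": [0.95,-0.01,0.09],"dr": [0.0011,0.077,-0.0007]},{"gripper": 45,"delta_pos": [0.95,-0.01,0.09],"dr": [0.0011,0.077,-0.0007]},{"gripper": 45,"delta_pos": [0.95,-0.01,0.09],"dr": [0.0011,0.077,-0.0007]}]'

```text
t: 16.67
ee_pos: [416.7, 61.2, 177.7]
orientation: [-2.157, 0.133, 2.16]
ft_force: [0.3, 0.4, -0.1]
width: 39.6
```

```bash
python3 key.py
```

```text
t 16.67 p [416.7  61.2 177.7] F [ 0.3  0.4 -0.1] M [ 0.02  0.04 -0.07] w 39.6
q [ 1.180e-01  1.450e-01  2.073e+00 -1.000e-03  9.250e-01  1.812e+00]
[[-0.001 -0.122 -0.992]
 [-0.001 -0.992  0.122]
 [-1.     0.001  0.001]]
scene 133 heading 172.8 s 32.8 152.5 off 2.6 z(s) [(40, np.float64(114.3)), (80, np.float64(110.7)), (120, np.float64(105.3)), (140, np.float64(104.2))]
wrist 1856 heading 172.9 s 29.7 155.3 off 0.5 z(s) [(40, np.float64(113.3)), (80, np.float64(109.9)), (120, np.float64(105.2)), (140, np.float64(103.1))]
```

>>> apply_moves --increments '[{"gripper": 45,"delta_pos": [0.13,0,0],"dr": [-0.1047,0,0]},{"gripper": 45,"delta_pos": [0.13,0,0],"dr": [-0.1047,0,0]},{"gripper": 45,"delta_pos": [0.13,0,0],"dr": [-0.1047,0,0]},{"gripper": 45,"delta_pos": [0.13,0,0],"dr": [-0.1047,0,0]},{"gripper": 45,"delta_pos": [0.13,0,0],"dr": [-0.1047,0,0]}]'

```text
t: 17.18
ee_pos: [418.1, 61.2, 172.1]
orientation: [1.992, 0.413, -2.005]
ft_force: [0.0, -0.2, 0.3]
width: 39.6
```

>>> apply_moves --increments '[{"gripper": 45,"delta_pos": [0.13,0,0],"dr": [-0.1047,0,0]},{"gripper": 45,"delta_pos": [0.13,0,0],"dr": [-0.1047,0,0]},{"gripper": 45,"delta_pos": [0.13,0,0],"dr": [-0.1047,0,0]},{"gripper": 45,"delta_pos": [0.13,0,0],"dr": [-0.1047,0,0]},{"gripper": 45,"delta_pos": [0.13,0,0],"dr": [-0.1047,0,0]}]'

```text
t: 17.6
ee_pos: [418.1, 61.2, 165.5]
orientation: [1.659, 0.837, -1.67]
ft_force: [-0.1, -0.4, -0.4]
width: 39.6
```

>>> apply_moves --increments '[{"gripper": 45,"delta_pos": [0.13,0,0],"dr": [-0.1047,0,0]},{"gripper": 45,"delta_pos": [0.13,0,0],"dr": [-0.1047,0,0]},{"gripper": 45,"delta_pos": [0.13,0,0],"dr": [-0.1047,0,0]},{"gripper": 45,"delta_pos": [0.13,0,0],"dr": [-0.1047,0,0]},{"gripper": 45,"delta_pos": [0.13,0,0],"dr": [-0.1047,0,0]}]'

```text
t: 18.02
ee_pos: [418.1, 61.2, 159.1]
orientation: [1.292, 1.155, -1.301]
ft_force: [-0.2, 0.4, 0.0]
width: 40.0
```

>>> apply_moves --increments '[{"gripper": 45,"delta_pos": [0.13,0,0],"dr": [-0.1047,0,0]},{"gripper": 45,"delta_pos": [0.13,0,0],"dr": [-0.1047,0,0]},{"gripper": 45,"delta_pos": [0.13,0,0],"dr": [-0.1047,0,0]},{"gripper": 45,"delta_pos": [0.13,0,0],"dr": [-0.1047,0,0]},{"gripper": 45,"delta_pos": [0.13,0,0],"dr": [-0.1047,0,0]}]'

```text
t: 18.43
ee_pos: [418.0, 61.2, 152.5]
orientation: [0.903, 1.38, -0.909]
ft_force: [0.3, -0.9, -0.5]
width: 39.5
```

>>> apply_moves --increments '[{"gripper": 45,"delta_pos": [0.13,0,0],"dr": [-0.1047,0,0]},{"gripper": 45,"delta_pos": [0.13,0,0],"dr": [-0.1047,0,0]},{"gripper": 45,"delta_pos": [0.13,0,0],"dr": [-0.1047,0,0]},{"gripper": 45,"delta_pos": [0.13,0,0],"dr": [-0.1047,0,0]},{"gripper": 45,"delta_pos": [0.13,0,0],"dr": [-0.1047,0,0]}]'

```text
t: 18.85
ee_pos: [418.0, 61.2, 146.0]
orientation: [0.501, 1.518, -0.505]
ft_force: [-0.6, 0.5, 0.2]
width: 39.3
```

>>> apply_moves --increments '[{"gripper": 45,"delta_pos": [0.13,0,0],"dr": [-0.1047,0,0]},{"gripper": 45,"delta_pos": [0.13,0,0],"dr": [-0.1047,0,0]},{"gripper": 45,"delta_pos": [0.13,0,0],"dr": [-0.1047,0,0]},{"gripper": 45,"delta_pos": [0.13,0,0],"dr": [-0.1047,0,0]},{"gripper": 45,"delta_pos": [0.13,0,0],"dr": [-0.1047,0,0]}]'

```text
t: 19.27
ee_pos: [418.0, 61.2, 139.5]
orientation: [0.092, 1.575, -0.093]
ft_force: [0.9, 0.3, -0.4]
width: 39.8
```

```bash
python3 key.py; python3 - <<'E'
from h import *
o,M=obs(); A=T(M,o['ee_pos'])
h=172.9;u=np.array([np.cos(np.radians(h)),np.sin(np.radians(h))]);g=np.array([537.3,46.7])+120*u+.5*np.array([-u[1],u[0]])
plan(A,T(tool(h,90),[g[0],g[1],99-48+3]),10)
E
```

```text
t 19.27 p [418.   61.2 139.5] F [ 0.9  0.3 -0.4] M [ 0.06 -0.1   0.01] w 39.8
q [ 1.170e-01  2.150e-01  2.100e+00  1.000e-03  8.330e-01 -1.336e+00]
[[-0.006  0.118  0.993]
 [-0.     0.993 -0.118]
 [-1.    -0.001 -0.006]]
scene 131 heading 173.4 s 31.3 152.5 off 1.9 z(s) [(40, np.float64(114.1)), (80, np.float64(109.1)), (120, np.float64(107.6)), (140, np.float64(104.7))]
wrist 1752 heading 173.4 s 49.1 154.7 off -0.2 z(s) [(40, np.float64(108.2)), (80, np.float64(109.6)), (120, np.float64(105.2)), (140, np.float64(104.4))]
t 19.37 p [417.8  61.2 139.4] F [-0.2 -0.3  0.4] M [ 0.03 -0.13  0.02] w 39.3
q [ 1.170e-01  2.150e-01  2.100e+00  1.000e-03  8.330e-01 -1.332e+00]
[[-0.006  0.122  0.993]
 [-0.     0.993 -0.122]
 [-1.    -0.001 -0.006]]
N 10 dp [0.85, -0.0, 0.01] | 8.5 dr [0.0002, -0.0006, 0.0001] | 0.04 mid [418.  61.  97.] end [418.5  61.   54.4] err [0.4 0.  0.4]
```

>>> apply_moves --increments '[{"gripper": 45,"delta_pos": [0.85,0,0.01],"dr": [0,0,0]},{"gripper": 45,"delta_pos": [0.85,0,0.01],"dr": [0,0,0]},{"gripper": 45,"delta_pos": [0.85,0,0.01],"dr": [0,0,0]},{"gripper": 45,"delta_pos": [0.85,0,0.01],"dr": [0,0,0]},{"gripper": 45,"delta_pos": [0.85,0,0.01],"dr": [0,0,0]}]'

```text
t: 19.78
ee_pos: [417.1, 61.1, 96.1]
orientation: [0.097, 1.573, -0.098]
ft_force: [0.4, -0.3, -0.2]
width: 39.8
```

>>> apply_moves --increments '[{"gripper": 45,"delta_pos": [0.85,0,0.01],"dr": [0,0,0]},{"gripper": 45,"delta_pos": [0.85,0,0.01],"dr": [0,0,0]},{"gripper": 45,"delta_pos": [0.85,0,0.01],"dr": [0,0,0]},{"gripper": 45,"delta_pos": [0.85,0,0.01],"dr": [0,0,0]},{"gripper": 45,"delta_pos": [0.85,0,0.01],"dr": [0,0,0]}]'

```text
t: 20.2
ee_pos: [417.8, 61.1, 53.9]
orientation: [0.097, 1.572, -0.097]
ft_force: [0.9, -0.1, 0.3]
width: 39.6
```

>>> apply_moves --increments '[{"gripper": 0,"delta_pos": [0,0,0],"dr": [0,0,0]},{"gripper": 0,"delta_pos": [0,0,0],"dr": [0,0,0]},{"gripper": 0,"delta_pos": [0,0,0],"dr": [0,0,0]},{"gripper": 0,"delta_pos": [0,0,0],"dr": [0,0,0]},{"gripper": 0,"delta_pos": [0,0,0],"dr": [0,0,0]}]'

```text
t: 20.62
ee_pos: [418.3, 61.2, 55.2]
orientation: [0.097, 1.571, -0.097]
ft_force: [-1.0, -0.0, -0.3]
width: 11.4
```

>>> apply_moves --increments '[{"gripper": 0,"delta_pos": [0,0,0],"dr": [0,0,0]},{"gripper": 0,"delta_pos": [0,0,0],"dr": [0,0,0]},{"gripper": 0,"delta_pos": [0,0,0],"dr": [0,0,0]},{"gripper": 0,"delta_pos": [0,0,0],"dr": [0,0,0]},{"gripper": 0,"delta_pos": [0,0,0],"dr": [0,0,0]}]'

```text
t: 21.03
ee_pos: [418.0, 61.1, 54.9]
orientation: [0.096, 1.572, -0.097]
ft_force: [0.6, -0.7, 0.5]
width: 11.3
```

```bash
python3 key.py
```

```text
t 21.03 p [418.   61.1  54.9] F [ 0.6 -0.7  0.5] M [-0.03 -0.26 -0.03] w 11.3
q [ 0.117  0.382  2.151  0.     0.611 -1.331]
[[-0.003  0.123  0.992]
 [-0.     0.992 -0.123]
 [-1.    -0.001 -0.003]]
scene 104 heading 172.7 s 30.2 151.0 off 2.9 z(s) [(40, np.float64(115.4)), (80, np.float64(111.6)), (120, np.float64(110.3)), (140, np.float64(101.4))]
wrist 3275 heading 173.0 s 58.1 155.3 off 0.2 z(s) [(80, np.float64(109.5)), (120, np.float64(121.8)), (140, np.float64(103.4))]
```

The grip is on at 120 mm from the axis. Starting the clockwise arc with 0.02 rad rows (2.4 mm along tool y), watching the force.

>>> apply_moves --increments '[{"gripper": 0,"delta_pos": [0,0.24,0.0024],"dr": [0.02,0,0]},{"gripper": 0,"delta_pos": [0,0.24,0.0024],"dr": [0.02,0,0]},{"gripper": 0,"delta_pos": [0,0.24,0.0024],"dr": [0.02,0,0]},{"gripper": 0,"delta_pos": [0,0.24,0.0024],"dr": [0.02,0,0]},{"gripper": 0,"delta_pos": [0,0.24,0.0024],"dr": [0.02,0,0]}]'

```text
t: 21.55
ee_pos: [419.9, 72.8, 54.8]
orientation: [0.175, 1.567, -0.177]
ft_force: [-0.3, -1.5, 1.4]
width: 11.8
```

>>> apply_moves --increments '[{"gripper": 0,"delta_pos": [0,0.24,0.0024],"dr": [0.02,0,0]},{"gripper": 0,"delta_pos": [0,0.24,0.0024],"dr": [0.02,0,0]},{"gripper": 0,"delta_pos": [0,0.24,0.0024],"dr": [0.02,0,0]},{"gripper": 0,"delta_pos": [0,0.24,0.0024],"dr": [0.02,0,0]},{"gripper": 0,"delta_pos": [0,0.24,0.0024],"dr": [0.02,0,0]}]'

```text
t: 21.97
ee_pos: [422.9, 84.2, 54.7]
orientation: [0.253, 1.56, -0.256]
ft_force: [-0.0, -5.9, 2.4]
width: 11.7
```

```bash
cat > st.py <<'E'
from h import *
import time
o=ctrl.get_obs(); M=R.from_rotvec(o['orientation']).as_matrix(); p=o['ee_pos']
c=np.array([537.3,46.7]); d=p[:2]-c; r=np.hypot(*d); h=np.arctan2(d[1],d[0]); f=np.array(o['ft_force']); u=d/r; t=np.array([u[1],-u[0]])
m=np.array(o['moment']); F=M.T@f
print('t',round(o['t'],2),'r',r.round(1),'head',np.degrees(h).round(2),'tool y-head',np.degrees(np.arctan2(M[1,1],M[0,1])).round(2),'F rad/tan/z',(f[:2]@u).round(1),(f[:2]@t).round(1),f[2].round(1),'Mz',m[2].round(2),'torque on screw',round(-(f[:2]@t)*r/1000 - 0*m[2],2),'z',p[2].round(1),'w',round(o['width'],1))
E
python3 st.py
```

```text
t 21.97 r 120.4 head 161.86 tool y-head 71.44 F rad/tan/z -1.8 -5.6 2.4 Mz 0.29 torque on screw 0.67 z 54.7 w 11.7
```

>>> apply_moves --increments '[{"gripper": 0,"delta_pos": [0,0.24,0.0024],"dr": [0.02,0,0]},{"gripper": 0,"delta_pos": [0,0.24,0.0024],"dr": [0.02,0,0]},{"gripper": 0,"delta_pos": [0,0.24,0.0024],"dr": [0.02,0,0]},{"gripper": 0,"delta_pos": [0,0.24,0.0024],"dr": [0.02,0,0]},{"gripper": 0,"delta_pos": [0,0.24,0.0024],"dr": [0.02,0,0]}]'

```text
t: 22.38
ee_pos: [427.2, 95.6, 54.7]
orientation: [0.332, 1.549, -0.335]
ft_force: [-0.5, -5.0, 3.4]
width: 11.7
```

```bash
python3 st.py
```

```text
t 22.38 r 120.4 head 156.04 tool y-head 65.66 F rad/tan/z -1.5 -4.8 3.4 Mz 0.23 torque on screw 0.57 z 54.7 w 11.7
```

>>> apply_moves --increments '[{"gripper": 0,"delta_pos": [0,0.24,0.0024],"dr": [0.02,0,0]},{"gripper": 0,"delta_pos": [0,0.24,0.0024],"dr": [0.02,0,0]},{"gripper": 0,"delta_pos": [0,0.24,0.0024],"dr": [0.02,0,0]},{"gripper": 0,"delta_pos": [0,0.24,0.0024],"dr": [0.02,0,0]},{"gripper": 0,"delta_pos": [0,0.24,0.0024],"dr": [0.02,0,0]}]'

```text
t: 22.8
ee_pos: [432.6, 106.2, 54.6]
orientation: [0.41, 1.536, -0.413]
ft_force: [-1.0, -6.4, 3.2]
width: 11.2
```

```bash
python3 st.py
```

```text
t 22.8 r 120.5 head 150.38 tool y-head 59.94 F rad/tan/z -2.3 -6.1 3.2 Mz 0.2 torque on screw 0.73 z 54.6 w 11.2
```

>>> apply_moves --increments '[{"gripper": 0,"delta_pos": [0,0.24,0.0024],"dr": [0.02,0,0]},{"gripper": 0,"delta_pos": [0,0.24,0.0024],"dr": [0.02,0,0]},{"gripper": 0,"delta_pos": [0,0.24,0.0024],"dr": [0.02,0,0]},{"gripper": 0,"delta_pos": [0,0.24,0.0024],"dr": [0.02,0,0]},{"gripper": 0,"delta_pos": [0,0.24,0.0024],"dr": [0.02,0,0]}]'

```text
t: 23.22
ee_pos: [438.9, 116.2, 54.5]
orientation: [0.488, 1.519, -0.491]
ft_force: [-0.9, -4.6, 2.1]
width: 11.6
```

>>> apply_moves --increments '[{"gripper": 0,"delta_pos": [0,0.24,0.0024],"dr": [0.02,0,0]},{"gripper": 0,"delta_pos": [0,0.24,0.0024],"dr": [0.02,0,0]},{"gripper": 0,"delta_pos": [0,0.24,0.0024],"dr": [0.02,0,0]},{"gripper": 0,"delta_pos": [0,0.24,0.0024],"dr": [0.02,0,0]},{"gripper": 0,"delta_pos": [0,0.24,0.0024],"dr": [0.02,0,0]}]'

```text
t: 23.63
ee_pos: [446.2, 125.6, 54.4]
orientation: [0.565, 1.5, -0.569]
ft_force: [-1.0, -5.2, 3.0]
width: 11.6
```

```bash
python3 st.py
```

```text
t 23.63 r 120.5 head 139.11 tool y-head 48.48 F rad/tan/z -2.6 -4.5 3.0 Mz 0.26 torque on screw 0.55 z 54.4 w 11.6
```

>>> apply_moves --increments '[{"gripper": 0,"delta_pos": [0,0.24,0.0024],"dr": [0.02,0,0]},{"gripper": 0,"delta_pos": [0,0.24,0.0024],"dr": [0.02,0,0]},{"gripper": 0,"delta_pos": [0,0.24,0.0024],"dr": [0.02,0,0]},{"gripper": 0,"delta_pos": [0,0.24,0.0024],"dr": [0.02,0,0]},{"gripper": 0,"delta_pos": [0,0.24,0.0024],"dr": [0.02,0,0]}]'

```text
t: 24.05
ee_pos: [454.5, 134.1, 54.4]
orientation: [0.642, 1.478, -0.647]
ft_force: [-2.3, -5.1, 1.8]
width: 11.8
```

```bash
python3 st.py
```

```text
t 24.05 r 120.4 head 133.46 tool y-head 42.76 F rad/tan/z -2.1 -5.2 1.8 Mz 0.31 torque on screw 0.63 z 54.4 w 11.8
```

>>> apply_moves --increments '[{"gripper": 0,"delta_pos": [0,0.24,0.002],"dr": [0.0195,0,0]},{"gripper": 0,"delta_pos": [0,0.24,0.002],"dr": [0.0195,0,0]},{"gripper": 0,"delta_pos": [0,0.24,0.002],"dr": [0.0195,0,0]},{"gripper": 0,"delta_pos": [0,0.24,0.002],"dr": [0.0195,0,0]},{"gripper": 0,"delta_pos": [0,0.24,0.002],"dr": [0.0195,0,0]}]'

```text
t: 24.47
ee_pos: [463.4, 141.7, 54.3]
orientation: [0.717, 1.453, -0.723]
ft_force: [-2.3, -5.8, 2.9]
width: 11.9
```

```bash
python3 st.py
```

```text
t 24.47 r 120.4 head 127.86 tool y-head 37.16 F rad/tan/z -3.2 -5.4 2.9 Mz 0.24 torque on screw 0.65 z 54.3 w 11.9
```

>>> apply_moves --increments '[{"gripper": 0,"delta_pos": [0,0.18,0.002],"dr": [0.0145,0,0]},{"gripper": 0,"delta_pos": [0,0.18,0.002],"dr": [0.0145,0,0]},{"gripper": 0,"delta_pos": [0,0.18,0.002],"dr": [0.0145,0,0]},{"gripper": 0,"delta_pos": [0,0.18,0.002],"dr": [0.0145,0,0]},{"gripper": 0,"delta_pos": [0,0.18,0.002],"dr": [0.0145,0,0]}]'

```text
t: 24.88
ee_pos: [470.6, 146.8, 54.2]
orientation: [0.772, 1.433, -0.779]
ft_force: [-2.6, -5.4, 2.8]
width: 11.6
```

```bash
python3 st.py
```

```text
t 24.88 r 120.3 head 123.69 tool y-head 33.02 F rad/tan/z -3.0 -5.1 2.8 Mz 0.25 torque on screw 0.62 z 54.2 w 11.6
```

>>> apply_moves --increments '[{"gripper": 0,"delta_pos": [0,0.1,0.0005],"dr": [0.008,0,0]},{"gripper": 0,"delta_pos": [0,0.1,0.0005],"dr": [0.008,0,0]},{"gripper": 0,"delta_pos": [0,0.1,0.0005],"dr": [0.008,0,0]},{"gripper": 0,"delta_pos": [0,0.1,0.0005],"dr": [0.008,0,0]},{"gripper": 0,"delta_pos": [0,0.1,0.0005],"dr": [0.008,0,0]}]'

```text
t: 25.3
ee_pos: [474.7, 149.4, 54.1]
orientation: [0.802, 1.421, -0.81]
ft_force: [-1.7, -5.4, 3.9]
width: 11.8
```

```bash
python3 st.py
```

```text
t 25.3 r 120.3 head 121.38 tool y-head 30.74 F rad/tan/z -3.7 -4.2 3.9 Mz 0.2 torque on screw 0.51 z 54.1 w 11.8
```

>>> apply_moves --increments '[{"gripper": 0,"delta_pos": [0,0.08,0.0005],"dr": [0.0064,0,0]},{"gripper": 0,"delta_pos": [0,0.08,0.0005],"dr": [0.0064,0,0]},{"gripper": 0,"delta_pos": [0,0.08,0.0005],"dr": [0.0064,0,0]},{"gripper": 0,"delta_pos": [0,0.08,0.0005],"dr": [0.0064,0,0]},{"gripper": 0,"delta_pos": [0,0.08,0.0005],"dr": [0.0064,0,0]}]'

```text
t: 25.72
ee_pos: [478.0, 151.3, 54.1]
orientation: [0.827, 1.412, -0.834]
ft_force: [-3.7, -5.2, 2.6]
width: 11.6
```

```bash
python3 st.py
```

```text
t 25.72 r 120.3 head 119.53 tool y-head 28.91 F rad/tan/z -2.7 -5.7 2.6 Mz 0.21 torque on screw 0.69 z 54.1 w 11.6
```

>>> apply_moves --increments '[{"gripper": 0,"delta_pos": [0,0.08,0.0005],"dr": [0.0064,0,0]},{"gripper": 0,"delta_pos": [0,0.08,0.0005],"dr": [0.0064,0,0]},{"gripper": 0,"delta_pos": [0,0.08,0.0005],"dr": [0.0064,0,0]},{"gripper": 0,"delta_pos": [0,0.08,0.0005],"dr": [0.0064,0,0]},{"gripper": 0,"delta_pos": [0,0.08,0.0005],"dr": [0.0064,0,0]}]'

```text
t: 26.13
ee_pos: [481.5, 153.2, 54.1]
orientation: [0.851, 1.402, -0.859]
ft_force: [-2.3, -5.7, 3.2]
width: 11.5
```

```bash
python3 st.py
```

```text
t 26.13 r 120.2 head 117.67 tool y-head 27.08 F rad/tan/z -4.0 -4.7 3.2 Mz 0.19 torque on screw 0.57 z 54.1 w 11.5
```

>>> apply_moves --increments '[{"gripper": 0,"delta_pos": [0,0.08,0.0005],"dr": [0.0064,0,0]},{"gripper": 0,"delta_pos": [0,0.08,0.0005],"dr": [0.0064,0,0]},{"gripper": 0,"delta_pos": [0,0.08,0.0005],"dr": [0.0064,0,0]},{"gripper": 0,"delta_pos": [0,0.08,0.0005],"dr": [0.0064,0,0]},{"gripper": 0,"delta_pos": [0,0.08,0.0005],"dr": [0.0064,0,0]}]'

```text
t: 26.55
ee_pos: [484.9, 154.9, 54.0]
orientation: [0.875, 1.391, -0.884]
ft_force: [-3.3, -5.3, 2.0]
width: 11.7
```

```bash
python3 st.py
```

```text
t 26.55 r 120.2 head 115.84 tool y-head 25.24 F rad/tan/z -3.3 -5.3 2.0 Mz 0.15 torque on screw 0.64 z 54.0 w 11.7
```

>>> apply_moves --increments '[{"gripper": 0,"delta_pos": [0,0.07,0],"dr": [0.0056,0,0]},{"gripper": 0,"delta_pos": [0,0.07,0],"dr": [0.0056,0,0]},{"gripper": 0,"delta_pos": [0,0.07,0],"dr": [0.0056,0,0]},{"gripper": 0,"delta_pos": [0,0.07,0],"dr": [0.0056,0,0]},{"gripper": 0,"delta_pos": [0,0.07,0],"dr": [0.0056,0,0]}]'

```text
t: 26.97
ee_pos: [488.0, 156.3, 54.0]
orientation: [0.896, 1.382, -0.905]
ft_force: [-3.2, -6.1, 2.5]
width: 11.8
```

```bash
python3 st.py
```

```text
t 26.97 r 120.2 head 114.21 tool y-head 23.64 F rad/tan/z -4.2 -5.5 2.5 Mz 0.17 torque on screw 0.66 z 54.0 w 11.8
```

>>> apply_moves --increments '[{"gripper": 0,"delta_pos": [0,0.07,0.004],"dr": [0.0056,0,0]},{"gripper": 0,"delta_pos": [0,0.07,0.004],"dr": [0.0056,0,0]},{"gripper": 0,"delta_pos": [0,0.07,0.004],"dr": [0.0056,0,0]},{"gripper": 0,"delta_pos": [0,0.07,0.004],"dr": [0.0056,0,0]},{"gripper": 0,"delta_pos": [0,0.07,0.004],"dr": [0.0056,0,0]}]'

```text
t: 27.38
ee_pos: [491.2, 157.5, 53.9]
orientation: [0.918, 1.372, -0.927]
ft_force: [-5.0, -4.8, 2.9]
width: 11.9
```

```bash
python3 st.py
```

```text
t 27.38 r 120.0 head 112.58 tool y-head 22.03 F rad/tan/z -2.5 -6.5 2.9 Mz 0.16 torque on screw 0.78 z 53.9 w 11.9
```

>>> apply_moves --increments '[{"gripper": 0,"delta_pos": [0,0.06,0.003],"dr": [0.0048,0,0]},{"gripper": 0,"delta_pos": [0,0.06,0.003],"dr": [0.0048,0,0]},{"gripper": 0,"delta_pos": [0,0.06,0.003],"dr": [0.0048,0,0]},{"gripper": 0,"delta_pos": [0,0.06,0.003],"dr": [0.0048,0,0]},{"gripper": 0,"delta_pos": [0,0.06,0.003],"dr": [0.0048,0,0]}]'

```text
t: 27.8
ee_pos: [493.9, 158.6, 53.9]
orientation: [0.936, 1.364, -0.945]
ft_force: [-5.2, -3.9, 3.7]
width: 11.7
```

```bash
python3 st.py
```

```text
t 27.8 r 120.0 head 111.19 tool y-head 20.66 F rad/tan/z -1.7 -6.2 3.7 Mz 0.19 torque on screw 0.75 z 53.9 w 11.7
```

>>> apply_moves --increments '[{"gripper": 0,"delta_pos": [0,0.06,0.001],"dr": [0.0048,0,0]},{"gripper": 0,"delta_pos": [0,0.06,0.001],"dr": [0.0048,0,0]},{"gripper": 0,"delta_pos": [0,0.06,0.001],"dr": [0.0048,0,0]},{"gripper": 0,"delta_pos": [0,0.06,0.001],"dr": [0.0048,0,0]},{"gripper": 0,"delta_pos": [0,0.06,0.001],"dr": [0.0048,0,0]}]'

```text
t: 28.22
ee_pos: [496.7, 159.6, 53.9]
orientation: [0.954, 1.356, -0.964]
ft_force: [-3.4, -5.4, 3.4]
width: 11.5
```

```bash
python3 st.py
```

```text
t 28.22 r 120.0 head 109.81 tool y-head 19.28 F rad/tan/z -3.9 -5.0 3.4 Mz 0.13 torque on screw 0.6 z 53.9 w 11.5
```

>>> apply_moves --increments '[{"gripper": 0,"delta_pos": [0,0.06,0.001],"dr": [0.0048,0,0]},{"gripper": 0,"delta_pos": [0,0.06,0.001],"dr": [0.0048,0,0]},{"gripper": 0,"delta_pos": [0,0.06,0.001],"dr": [0.0048,0,0]},{"gripper": 0,"delta_pos": [0,0.06,0.001],"dr": [0.0048,0,0]},{"gripper": 0,"delta_pos": [0,0.06,0.001],"dr": [0.0048,0,0]}]'

```text
t: 28.63
ee_pos: [499.5, 160.5, 53.9]
orientation: [0.972, 1.347, -0.982]
ft_force: [-4.7, -4.6, 3.4]
width: 11.5
```

```bash
python3 st.py
```

```text
t 28.63 r 119.9 head 108.39 tool y-head 17.9 F rad/tan/z -2.9 -5.9 3.4 Mz 0.13 torque on screw 0.71 z 53.9 w 11.5
```

>>> apply_moves --increments '[{"gripper": 0,"delta_pos": [0,0.06,0.001],"dr": [0.0048,0,0]},{"gripper": 0,"delta_pos": [0,0.06,0.001],"dr": [0.0048,0,0]},{"gripper": 0,"delta_pos": [0,0.06,0.001],"dr": [0.0048,0,0]},{"gripper": 0,"delta_pos": [0,0.06,0.001],"dr": [0.0048,0,0]},{"gripper": 0,"delta_pos": [0,0.06,0.001],"dr": [0.0048,0,0]}]'

```text
t: 29.05
ee_pos: [502.2, 161.3, 53.8]
orientation: [0.99, 1.338, -1.0]
ft_force: [-4.5, -4.4, 2.8]
width: 11.8
```

```bash
python3 st.py
```

```text
t 29.05 r 119.9 head 107.0 tool y-head 16.52 F rad/tan/z -2.9 -5.6 2.8 Mz 0.11 torque on screw 0.67 z 53.8 w 11.8
```

>>> apply_moves --increments '[{"gripper": 0,"delta_pos": [0,0.06,0.001],"dr": [0.0048,0,0]},{"gripper": 0,"delta_pos": [0,0.06,0.001],"dr": [0.0048,0,0]},{"gripper": 0,"delta_pos": [0,0.06,0.001],"dr": [0.0048,0,0]},{"gripper": 0,"delta_pos": [0,0.06,0.001],"dr": [0.0048,0,0]},{"gripper": 0,"delta_pos": [0,0.06,0.001],"dr": [0.0048,0,0]}]'

```text
t: 29.47
ee_pos: [505.1, 162.1, 53.8]
orientation: [1.008, 1.329, -1.018]
ft_force: [-4.6, -3.4, 3.0]
width: 12.2
```

```bash
python3 st.py; cat > mark.py <<'E'
from h import *
d=cam('scene');h=cv2.cvtColor(d['img'],cv2.COLOR_RGB2HSV).astype(int)
c=proj(d,(537.3,46.7,74)).astype(int); print('c',c)
sl=np.s_[c[1]-16:c[1]+20,c[0]-18:c[0]+22]
H=h[sl]
for lab,m,z in(('yellow',(H[...,0]>15)&(H[...,0]<36)&(H[...,1]>110)&(H[...,2]>70),74.),('white',(H[...,1]<70)&(H[...,2]>140),52.5)):
    for v,u in np.argwhere(m):
        p=onz(d,u+c[0]-18,v+c[1]-16,z)[:2]-[537.3,46.7]
        if np.hypot(*p)<26: print(lab,(int(u+c[0]-18),int(v+c[1]-16)),p.round(1),'ang',np.degrees(np.arctan2(p[1],p[0])).round(0),h[v+c[1]-16,u+c[0]-18])
save('m%d.png'%int(ctrl.get_obs()['t']*100),cv2.resize(d['img'][c[1]-50:c[1]+30,c[0]-50:c[0]+50],(750,600),interpolation=cv2.INTER_CUBIC))
E
python3 mark.py; ls pics
```

```text
t 29.47 r 119.8 head 105.59 tool y-head 15.15 F rad/tan/z -2.1 -5.3 3.0 Mz 0.11 torque on screw 0.64 z 53.8 w 12.2
c [351 229]
yellow (354, 230) [7.2 2.6] ang 20.0 [ 22 124  78]
yellow (354, 231) [10.1 -0.6] ang -3.0 [ 22 146 103]
yellow (355, 231) [12.   1.4] ang 6.0 [ 23 178  99]
yellow (355, 232) [14.9 -1.8] ang -7.0 [ 23 172  95]
yellow (354, 233) [15.7 -7. ] ang -24.0 [ 22 120  85]
yellow (355, 233) [17.7 -5. ] ang -16.0 [ 23 173  93]
yellow (354, 234) [ 18.5 -10.1] ang -29.0 [ 22 131  84]
yellow (355, 234) [20.5 -8.2] ang -22.0 [ 23 161  90]
yellow (354, 235) [ 21.3 -13.3] ang -32.0 [ 22 138  85]
yellow (355, 235) [ 23.3 -11.3] ang -26.0 [ 23 166  89]
c1.png
m2951.png
s1.png
s2.png
s3.png
s4.png
s5.png
t1.png
t2.png
w1.png
w2.png
w3.png
```

The yellow mark, at pixels (354–355, 230–235), is now nearly at the white mark (355,237). The stop should be close, so I continue in small steps.

>>> apply_moves --increments '[{"gripper": 0,"delta_pos": [0,0.06,0.002],"dr": [0.0049,0,0]},{"gripper": 0,"delta_pos": [0,0.06,0.002],"dr": [0.0049,0,0]},{"gripper": 0,"delta_pos": [0,0.06,0.002],"dr": [0.0049,0,0]},{"gripper": 0,"delta_pos": [0,0.06,0.002],"dr": [0.0049,0,0]},{"gripper": 0,"delta_pos": [0,0.06,0.002],"dr": [0.0049,0,0]}]'

```text
t: 29.93
ee_pos: [507.8, 162.8, 53.7]
orientation: [1.026, 1.319, -1.037]
ft_force: [-5.9, -3.6, 4.5]
width: 11.5
```

```bash
python3 st.py
```

```text
t 29.93 r 119.8 head 104.27 tool y-head 13.74 F rad/tan/z -2.0 -6.6 4.5 Mz 0.15 torque on screw 0.79 z 53.7 w 11.5
```

>>> apply_moves --increments '[{"gripper": 0,"delta_pos": [0,0.06,0.002],"dr": [0.0048,0,0]},{"gripper": 0,"delta_pos": [0,0.06,0.002],"dr": [0.0048,0,0]},{"gripper": 0,"delta_pos": [0,0.06,0.002],"dr": [0.0048,0,0]},{"gripper": 0,"delta_pos": [0,0.06,0.002],"dr": [0.0048,0,0]},{"gripper": 0,"delta_pos": [0,0.06,0.002],"dr": [0.0048,0,0]}]'

```text
t: 30.35
ee_pos: [510.4, 163.4, 53.7]
orientation: [1.043, 1.31, -1.056]
ft_force: [-6.5, -3.0, 4.1]
width: 11.8
```

```bash
python3 st.py; python3 mark.py
```

```text
t 30.35 r 119.7 head 103.0 tool y-head 12.38 F rad/tan/z -1.5 -7.0 4.1 Mz 0.26 torque on screw 0.84 z 53.7 w 11.8
c [351 229]
yellow (354, 230) [7.2 2.6] ang 20.0 [ 23 124  80]
yellow (354, 231) [10.1 -0.6] ang -3.0 [ 23 186 107]
yellow (355, 231) [12.   1.4] ang 6.0 [ 23 179 101]
yellow (354, 232) [12.9 -3.8] ang -16.0 [ 21 140  89]
yellow (355, 232) [14.9 -1.8] ang -7.0 [ 23 178  96]
yellow (354, 233) [15.7 -7. ] ang -24.0 [ 23 137  84]
yellow (355, 233) [17.7 -5. ] ang -16.0 [ 23 168  97]
yellow (354, 234) [ 18.5 -10.1] ang -29.0 [ 22 132  87]
yellow (355, 234) [20.5 -8.2] ang -22.0 [ 23 161  92]
yellow (354, 235) [ 21.3 -13.3] ang -32.0 [ 22 157  96]
yellow (355, 235) [ 23.3 -11.3] ang -26.0 [ 23 185 102]
```

>>> apply_moves --increments '[{"gripper": 0,"delta_pos": [0,0.05,0.001],"dr": [0.004,0,0]},{"gripper": 0,"delta_pos": [0,0.05,0.001],"dr": [0.004,0,0]},{"gripper": 0,"delta_pos": [0,0.05,0.001],"dr": [0.004,0,0]},{"gripper": 0,"delta_pos": [0,0.05,0.001],"dr": [0.004,0,0]},{"gripper": 0,"delta_pos": [0,0,0],"dr": [0,0,0]}]'

```text
t: 30.82
ee_pos: [512.1, 163.7, 53.5]
orientation: [1.055, 1.304, -1.068]
ft_force: [-7.5, -3.2, 3.9]
width: 11.5
```

```bash
python3 st.py
```

```text
t 30.82 r 119.7 head 102.15 tool y-head 11.47 F rad/tan/z -1.6 -8.0 3.9 Mz 0.31 torque on screw 0.96 z 53.5 w 11.5
```

>>> apply_moves --increments '[{"gripper": 0,"delta_pos": [0,0.05,0.001],"dr": [0.004,0,0]},{"gripper": 0,"delta_pos": [0,0.05,0.001],"dr": [0.004,0,0]},{"gripper": 0,"delta_pos": [0,0.05,0.001],"dr": [0.004,0,0]},{"gripper": 0,"delta_pos": [0,0.05,0.001],"dr": [0.004,0,0]},{"gripper": 0,"delta_pos": [0,0,0],"dr": [0,0,0]}]'

```text
t: 31.23
ee_pos: [513.8, 164.1, 53.5]
orientation: [1.067, 1.298, -1.08]
ft_force: [-7.6, -3.2, 4.0]
width: 11.8
```

```bash
python3 st.py
```

```text
t 31.23 r 119.7 head 101.3 tool y-head 10.56 F rad/tan/z -1.6 -8.1 4.0 Mz 0.34 torque on screw 0.97 z 53.5 w 11.8
```

```bash
python3 mark.py; python3 - <<'E'
from h import *
o=ctrl.get_obs(); p=o['ee_pos']
for n in('scene','wrist'):
    d=cam(n);P=cloud(d);ok=d['range_z']>0
    u=np.array([-.2,.98]);u/=np.hypot(*u);c=np.array([537.3,46.7]);w=P[...,:2]-c
    s=w@u; off=w@np.array([-u[1],u[0]]); 
    for a in range(-5,100,12):
        m=ok&(abs(s-a)<6)&(abs(off)<25)&(P[...,2]>95)&(P[...,2]<123); q=P[m]
        if len(q)>2: k=abs(off[m]-np.median(off[m]))<8; print(n,a,k.sum(),'off',off[m][k].mean().round(1),'zmax',q[k][:,2].max().round(1))
    for z in(80,86,92,98):
        m=ok&(abs(P[...,2]-z)<3)&(np.hypot(*np.moveaxis(w,-1,0))<14); q=P[m]
        if len(q)>2: print(n,'short z',z,len(q),q.mean(0).round(1))
    r=np.hypot(*np.moveaxis(w,-1,0)); q=P[ok&(r<24)&(P[...,2]>71)&(P[...,2]<77)]; print(n,'head',len(q),q.mean(0).round(1) if len(q) else '', cv2.minEnclosingCircle(q[:,:2].astype(np.float32)) if len(q)>3 else '')
E
ls pics | grep m3
```

```text
c [351 229]
yellow (354, 230) [7.2 2.6] ang 20.0 [ 22 124  80]
yellow (354, 231) [10.1 -0.6] ang -3.0 [ 24 195 106]
yellow (355, 231) [12.   1.4] ang 6.0 [ 22 178 102]
yellow (354, 232) [12.9 -3.8] ang -16.0 [ 22 138  89]
yellow (355, 232) [14.9 -1.8] ang -7.0 [ 23 178  96]
yellow (354, 233) [15.7 -7. ] ang -24.0 [ 22 129  85]
yellow (355, 233) [17.7 -5. ] ang -16.0 [ 22 155  92]
yellow (354, 234) [ 18.5 -10.1] ang -29.0 [ 22 130  86]
yellow (355, 234) [20.5 -8.2] ang -22.0 [ 23 160  91]
yellow (354, 235) [ 21.3 -13.3] ang -32.0 [ 22 155  97]
yellow (355, 235) [ 23.3 -11.3] ang -26.0 [ 22 188 102]
scene -5 6 off -1.9 zmax 105.9
scene 7 31 off -2.6 zmax 117.6
scene 19 14 off -3.0 zmax 116.3
scene 31 13 off -3.8 zmax 114.6
scene 43 14 off -2.2 zmax 113.8
scene 55 11 off -3.2 zmax 111.1
scene 67 14 off -3.3 zmax 111.3
scene 79 12 off -3.3 zmax 108.6
scene 91 12 off -3.5 zmax 107.7
scene short z 80 10 [538.6  45.   80. ]
scene short z 86 9 [538.3  48.5  85.5]
scene short z 92 9 [539.6  49.9  92.3]
scene short z 98 8 [539.2  49.   98. ]
scene head 50 [540.   44.9  74. ] ((537.1472778320312, 48.21894836425781), 15.57586669921875)
wrist 55 43 off -1.3 zmax 107.9
wrist 67 394 off -1.3 zmax 109.3
wrist 79 314 off -1.4 zmax 108.7
wrist head 0  
m3040.png
m3128.png
```

```bash
python3 - <<'E'
from h import *
im=cv2.imread(sorted(__import__('glob').glob('pics/m31*.png'))[0]);a=cv2.imread('pics/m2951.png')
cv2.imwrite('pics/cmp.png',np.hstack([cv2.resize(a,(400,320)),cv2.resize(im,(400,320))]))
E
```

```text
(no output)
```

View pics/cmp.png

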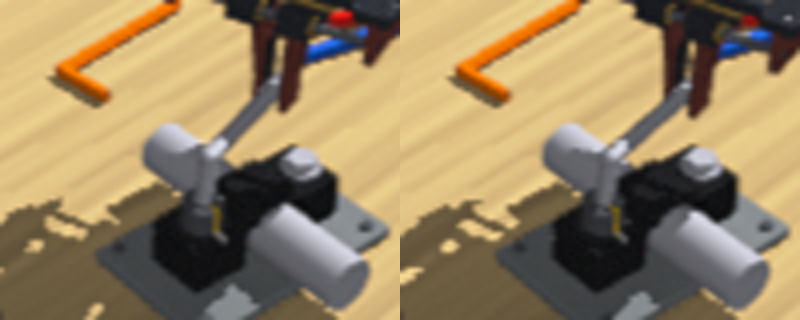

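The yellow mark now meets the white one, at (616,215) and (625,238) in the right crop. The key is still seated and torque is just above drag, so I continue to wind up.

>>> apply_moves --increments '[{"gripper": 0,"delta_pos": [0,0.06,0.001],"dr": [0.0048,0,0]},{"gripper": 0,"delta_pos": [0,0.06,0.001],"dr": [0.0048,0,0]},{"gripper": 0,"delta_pos": [0,0.06,0.001],"dr": [0.0048,0,0]},{"gripper": 0,"delta_pos": [0,0.06,0.001],"dr": [0.0048,0,0]},{"gripper": 0,"delta_pos": [0,0,0],"dr": [0,0,0]}]'

```text
t: 31.8
ee_pos: [515.9, 164.4, 53.4]
orientation: [1.081, 1.29, -1.095]
ft_force: [-8.3, -2.3, 3.7]
width: 11.9
```

```bash
python3 st.py
```

```text
t 31.8 r 119.6 head 100.3 tool y-head 9.46 F rad/tan/z -0.8 -8.5 3.7 Mz 0.38 torque on screw 1.02 z 53.4 w 11.9
```

>>> apply_moves --increments '[{"gripper": 0,"delta_pos": [0,0.07,0.001],"dr": [0.0056,0,0]},{"gripper": 0,"delta_pos": [0,0.07,0.001],"dr": [0.0056,0,0]},{"gripper": 0,"delta_pos": [0,0.07,0.001],"dr": [0.0056,0,0]},{"gripper": 0,"delta_pos": [0,0.07,0.001],"dr": [0.0056,0,0]},{"gripper": 0,"delta_pos": [0,0,0],"dr": [0,0,0]}]'

```text
t: 32.22
ee_pos: [518.3, 164.8, 53.2]
orientation: [1.097, 1.281, -1.112]
ft_force: [-9.0, -2.3, 4.5]
width: 12.1
```

```bash
python3 st.py
```

```text
t 32.22 r 119.6 head 99.16 tool y-head 8.18 F rad/tan/z -0.9 -9.2 4.5 Mz 0.44 torque on screw 1.1 z 53.2 w 12.1
```

>>> apply_moves --increments '[{"gripper": 0,"delta_pos": [0,0.08,0.001],"dr": [0.006,0,0]},{"gripper": 0,"delta_pos": [0,0.08,0.001],"dr": [0.006,0,0]},{"gripper": 0,"delta_pos": [0,0.08,0.001],"dr": [0.006,0,0]},{"gripper": 0,"delta_pos": [0,0.08,0.001],"dr": [0.006,0,0]},{"gripper": 0,"delta_pos": [0,0,0],"dr": [0,0,0]}]'

```text
t: 32.63
ee_pos: [520.9, 165.2, 53.1]
orientation: [1.114, 1.271, -1.131]
ft_force: [-9.6, -1.4, 5.5]
width: 12.3
```

```bash
python3 st.py; python3 key.py | tail -2
```

```text
t 32.63 r 119.6 head 97.88 tool y-head 6.81 F rad/tan/z -0.1 -9.7 5.5 Mz 0.49 torque on screw 1.16 z 53.1 w 12.3
scene 103 heading 103.2 s 29.0 125.2 off -9.3 z(s) [(40, np.float64(114.2)), (80, np.float64(111.3)), (120, np.float64(120.8))]
wrist 3311 heading 98.4 s 59.2 155.3 off -2.3 z(s) [(80, np.float64(108.6)), (120, np.float64(121.9)), (140, np.float64(121.9))]
```

>>> apply_moves --increments '[{"gripper": 0,"delta_pos": [-0.01,0.1,0.001],"dr": [0.0075,0,0]},{"gripper": 0,"delta_pos": [-0.01,0.1,0.001],"dr": [0.0075,0,0]},{"gripper": 0,"delta_pos": [-0.01,0.1,0.001],"dr": [0.0075,0,0]},{"gripper": 0,"delta_pos": [-0.01,0.1,0.001],"dr": [0.0075,0,0]},{"gripper": 0,"delta_pos": [0,0,0],"dr": [0,0,0]}]'

```text
t: 33.15
ee_pos: [524.2, 165.5, 53.2]
orientation: [1.135, 1.259, -1.155]
ft_force: [-12.2, -1.9, 4.7]
width: 11.5
```

```bash
python3 st.py; python3 mark.py | cut -c1-60
```

```text
t 33.15 r 119.5 head 96.28 tool y-head 5.09 F rad/tan/z -0.6 -12.4 4.7 Mz 0.55 torque on screw 1.48 z 53.2 w 11.5
c [351 229]
yellow (354, 231) [10.1 -0.6] ang -3.0 [ 23 180  95]
yellow (355, 231) [12.   1.4] ang 6.0 [ 23 157  86]
yellow (354, 232) [12.9 -3.8] ang -16.0 [ 23 144  85]
yellow (355, 232) [14.9 -1.8] ang -7.0 [ 24 173  93]
yellow (354, 233) [15.7 -7. ] ang -24.0 [ 23 133  86]
yellow (355, 233) [17.7 -5. ] ang -16.0 [ 23 163  91]
yellow (354, 234) [ 18.5 -10.1] ang -29.0 [ 22 135  87]
yellow (355, 234) [20.5 -8.2] ang -22.0 [ 23 162  93]
yellow (354, 235) [ 21.3 -13.3] ang -32.0 [ 23 158  97]
yellow (355, 235) [ 23.3 -11.3] ang -26.0 [ 22 186 103]
```

>>> apply_moves --increments '[{"gripper": 0,"delta_pos": [0,0.07,0],"dr": [0.0045,0,0]},{"gripper": 0,"delta_pos": [0,0.07,0],"dr": [0.0045,0,0]},{"gripper": 0,"delta_pos": [0,0,0],"dr": [0,0,0]},{"gripper": 0,"delta_pos": [0,0,0],"dr": [0,0,0]},{"gripper": 0,"delta_pos": [0,0,0],"dr": [0,0,0]}]'

```text
t: 33.62
ee_pos: [525.2, 165.6, 53.1]
orientation: [1.141, 1.255, -1.162]
ft_force: [-11.9, -2.2, 3.9]
width: 12.2
```

```bash
python3 - <<'E'
from h import *
c=np.array([537.3,46.7])
L=[]
for i in range(6):
    ctrl.get_image('top'); o=ctrl.get_obs(); d=np.array(o['ee_pos'])[:2]-c; f=o['ft_force']; L.append([-(d[0]*f[1]-d[1]*f[0])/-1000,o['moment'][2],*f])
L=np.array(L); print(L.mean(0).round(2),L.std(0).round(2),'r x F z',L[:,0].mean().round(2))
E
python3 st.py
```

```text
[  1.48   0.54 -12.25  -1.94   4.31] [0.03 0.01 0.25 0.3  0.34] r x F z 1.48
t 33.92 r 119.5 head 95.81 tool y-head 4.6 F rad/tan/z -1.0 -12.6 4.4 Mz 0.56 torque on screw 1.5 z 53.1 w 11.6
```

Averaged torque about the screw axis is r×F 1.48 + Mz 0.54 ≈ 2.0 N m. The same sum read about 0.85 during the 0.8 N m drag, so I add a small final nudge, then release.

>>> apply_moves --increments '[{"gripper": 0,"delta_pos": [0,0.08,0],"dr": [0.005,0,0]},{"gripper": 0,"delta_pos": [0,0.08,0],"dr": [0.005,0,0]},{"gripper": 0,"delta_pos": [0,0,0],"dr": [0,0,0]},{"gripper": 0,"delta_pos": [0,0,0],"dr": [0,0,0]},{"gripper": 0,"delta_pos": [0,0,0],"dr": [0,0,0]}]'

```text
t: 34.33
ee_pos: [526.5, 165.7, 53.0]
orientation: [1.148, 1.251, -1.169]
ft_force: [-12.7, -2.0, 5.0]
width: 11.9
```

```bash
python3 st.py; python3 -c "
from h import *
ctrl.get_image('top')"; python3 st.py
```

```text
t 34.33 r 119.5 head 95.18 tool y-head 4.02 F rad/tan/z -0.8 -12.8 5.0 Mz 0.57 torque on screw 1.53 z 53.0 w 11.9
t 34.38 r 119.5 head 95.18 tool y-head 4.03 F rad/tan/z -0.8 -12.9 4.5 Mz 0.54 torque on screw 1.54 z 53.0 w 11.8
```

>>> apply_moves --increments '[{"gripper": 0,"delta_pos": [0,-0.12,0],"dr": [-0.009,0,0]},{"gripper": 0,"delta_pos": [0,-0.12,0],"dr": [-0.009,0,0]},{"gripper": 0,"delta_pos": [0,-0.12,0],"dr": [-0.009,0,0]},{"gripper": 0,"delta_pos": [0,-0.12,0],"dr": [-0.009,0,0]},{"gripper": 0,"delta_pos": [0,-0.12,0],"dr": [-0.009,0,0]}]'

```text
t: 34.8
ee_pos: [521.8, 165.3, 53.4]
orientation: [1.116, 1.27, -1.134]
ft_force: [-8.8, -2.1, 3.7]
width: 11.8
```

```bash
python3 st.py
```

```text
t 34.8 r 119.6 head 97.47 tool y-head 6.63 F rad/tan/z -0.9 -9.0 3.7 Mz 0.44 torque on screw 1.07 z 53.4 w 11.8
```

>>> apply_moves --increments '[{"gripper": 0,"delta_pos": [0,-0.16,0],"dr": [-0.0135,0,0]},{"gripper": 0,"delta_pos": [0,-0.16,0],"dr": [-0.0135,0,0]},{"gripper": 0,"delta_pos": [0,-0.16,0],"dr": [-0.0135,0,0]},{"gripper": 0,"delta_pos": [0,-0.16,0],"dr": [-0.0135,0,0]},{"gripper": 0,"delta_pos": [0,-0.16,0],"dr": [-0.0135,0,0]}]'

```text
t: 35.22
ee_pos: [514.9, 164.2, 53.8]
orientation: [1.068, 1.297, -1.082]
ft_force: [-7.2, -3.0, 3.2]
width: 12.0
```

```bash
python3 st.py
```

```text
t 35.22 r 119.6 head 100.78 tool y-head 10.47 F rad/tan/z -1.6 -7.6 3.2 Mz 0.18 torque on screw 0.91 z 53.8 w 12.0
```

>>> apply_moves --increments '[{"gripper": 0,"delta_pos": [0,-0.16,0],"dr": [-0.0135,0,0]},{"gripper": 0,"delta_pos": [0,-0.16,0],"dr": [-0.0135,0,0]},{"gripper": 0,"delta_pos": [0,-0.16,0],"dr": [-0.0135,0,0]},{"gripper": 0,"delta_pos": [0,-0.16,0],"dr": [-0.0135,0,0]},{"gripper": 0,"delta_pos": [0,-0.16,0],"dr": [-0.0135,0,0]}]'

```text
t: 35.63
ee_pos: [507.9, 162.7, 54.0]
orientation: [1.019, 1.324, -1.03]
ft_force: [-4.9, -3.7, 3.2]
width: 11.5
```

```bash
python3 st.py; python3 mark.py | cut -c1-50
```

```text
t 35.63 r 119.6 head 104.21 tool y-head 14.29 F rad/tan/z -2.3 -5.7 3.2 Mz -0.06 torque on screw 0.68 z 54.0 w 11.5
c [351 229]
yellow (354, 230) [7.2 2.6] ang 20.0 [ 24 129  85]
yellow (354, 231) [10.1 -0.6] ang -3.0 [ 23 182 12
yellow (355, 231) [12.   1.4] ang 6.0 [ 23 178 103
yellow (354, 232) [12.9 -3.8] ang -16.0 [ 22 111 1
yellow (355, 232) [14.9 -1.8] ang -7.0 [ 22 157  9
yellow (354, 233) [15.7 -7. ] ang -24.0 [ 22 125  
yellow (355, 233) [17.7 -5. ] ang -16.0 [ 22 161  
yellow (354, 234) [ 18.5 -10.1] ang -29.0 [ 22 158
yellow (355, 234) [20.5 -8.2] ang -22.0 [ 22 185 1
yellow (354, 235) [ 21.3 -13.3] ang -32.0 [ 22 159
yellow (355, 235) [ 23.3 -11.3] ang -26.0 [ 23 186
```

>>> apply_moves --increments '[{"gripper": 0,"delta_pos": [0,-0.12,0],"dr": [-0.008,0,0]},{"gripper": 0,"delta_pos": [0,-0.12,0],"dr": [-0.008,0,0]},{"gripper": 0,"delta_pos": [0,-0.12,0],"dr": [-0.008,0,0]},{"gripper": 0,"delta_pos": [0,-0.12,0],"dr": [-0.008,0,0]},{"gripper": 0,"delta_pos": [0,-0.12,0],"dr": [-0.008,0,0]}]'

```text
t: 36.1
ee_pos: [503.3, 161.3, 54.3]
orientation: [0.99, 1.338, -0.998]
ft_force: [-3.6, -2.6, 1.9]
width: 11.1
```

```bash
python3 st.py
```

```text
t 36.1 r 119.5 head 106.53 tool y-head 16.58 F rad/tan/z -1.4 -4.2 1.9 Mz -0.22 torque on screw 0.5 z 54.3 w 11.1
```

Torque has fallen to about 0.3 N m. Opening the gripper and lifting straight up.

>>> apply_moves --increments '[{"gripper": 45,"delta_pos": [0,0,0],"dr": [0,0,0]},{"gripper": 45,"delta_pos": [0,0,0],"dr": [0,0,0]},{"gripper": 45,"delta_pos": [0,0,0],"dr": [0,0,0]},{"gripper": 45,"delta_pos": [0,0,0],"dr": [0,0,0]},{"gripper": 45,"delta_pos": [0,0,0],"dr": [0,0,0]}]'

```text
t: 36.52
ee_pos: [505.9, 161.9, 55.0]
orientation: [0.992, 1.335, -0.994]
ft_force: [0.4, -1.3, -0.2]
width: 38.6
```

>>> apply_moves --increments '[{"gripper": 45,"delta_pos": [-0.5,0,0],"dr": [0,0,0]},{"gripper": 45,"delta_pos": [-2,0,0],"dr": [0,0,0]},{"gripper": 45,"delta_pos": [-3,0,0],"dr": [0,0,0]},{"gripper": 45,"delta_pos": [-3,0,0],"dr": [0,0,0]},{"gripper": 45,"delta_pos": [-3,0,0],"dr": [0,0,0]}]'

```text
t: 36.93
ee_pos: [505.7, 161.8, 171.5]
orientation: [0.992, 1.335, -0.995]
ft_force: [-0.0, 0.5, 0.0]
width: 39.6
```

>>> apply_moves --increments '[{"gripper": 45,"delta_pos": [-3,0,0],"dr": [0,0,0]},{"gripper": 45,"delta_pos": [-3,0,0],"dr": [0,0,0]},{"gripper": 45,"delta_pos": [0,0,-3],"dr": [0,0,0]},{"gripper": 45,"delta_pos": [0,0,-3],"dr": [0,0,0]},{"gripper": 45,"delta_pos": [0,0,0],"dr": [0,0,0]}]'

```text
t: 37.35
ee_pos: [488.4, 222.6, 231.5]
orientation: [0.993, 1.336, -0.99]
ft_force: [-0.1, -0.8, -0.2]
width: 39.4
```

```bash
python3 key.py; python3 mark.py | cut -c1-50; f=$(ls -t pics/m*.png|head -1); cp $f pics/final.png
```

```text
t 37.35 p [488.4 222.6 231.5] F [-0.1 -0.8 -0.2] M [ 0.   -0.06 -0.03] w 39.4
q [0.404 0.25  1.791 0.003 1.1   0.11 ]
[[-0.001  0.958  0.288]
 [ 0.003  0.288 -0.958]
 [-1.    -0.    -0.003]]
scene 99 heading 113.3 s 31.1 152.2 off -1.9 z(s) [(40, np.float64(116.2)), (80, np.float64(111.7)), (120, np.float64(107.5)), (140, np.float64(104.8))]
wrist 883 heading 113.6 s 47.6 154.3 off -2.3 z(s) [(40, np.float64(104.4)), (80, np.float64(109.3)), (120, np.float64(105.3)), (140, np.float64(104.8))]
c [351 229]
yellow (353, 230) [5.2 0.6] ang 7.0 [ 23 149 188]
yellow (354, 230) [7.2 2.6] ang 20.0 [ 23 159 200]
yellow (354, 231) [10.1 -0.6] ang -3.0 [ 23 197 18
yellow (355, 231) [12.   1.4] ang 6.0 [ 23 176 161
yellow (354, 232) [12.9 -3.8] ang -16.0 [ 22 153 1
yellow (355, 232) [14.9 -1.8] ang -7.0 [ 23 169 11
yellow (354, 233) [15.7 -7. ] ang -24.0 [ 22 155  
yellow (355, 233) [17.7 -5. ] ang -16.0 [ 22 160 1
yellow (354, 234) [ 18.5 -10.1] ang -29.0 [ 23 144
yellow (355, 234) [20.5 -8.2] ang -22.0 [ 22 144  
yellow (354, 235) [ 21.3 -13.3] ang -32.0 [ 23 164
yellow (355, 235) [ 23.3 -11.3] ang -26.0 [ 22 144
white (355, 237) [13.5  1.3] ang 5.0 [ 15  16 191]
white (356, 237) [15.5  3.3] ang 12.0 [ 15  12 167
white (356, 238) [18.3  0.1] ang 0.0 [ 13  14 161]
```

View pics/final.png

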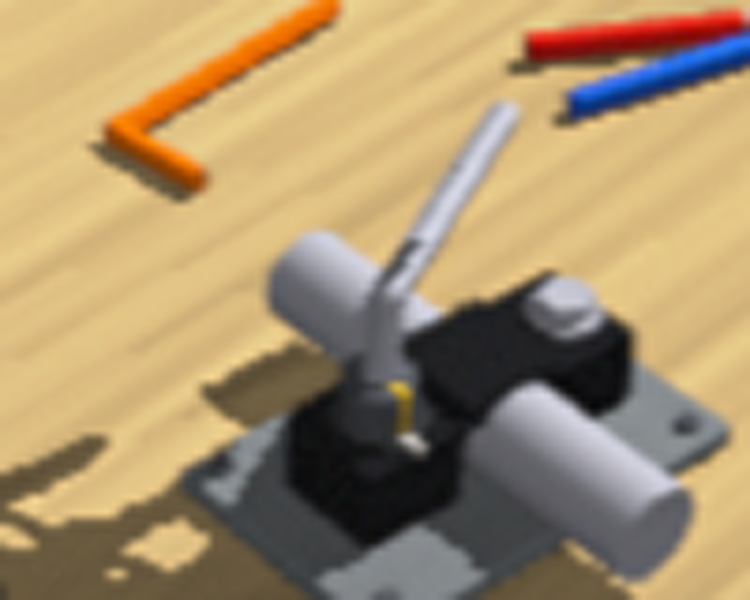

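The final view shows the yellow mark at (400,405) meeting the white one at (412,440). The key stands by its short arm in the screw with its long arm free, and the bystanders in view are untouched. Handing in.

```bash
python3 -c "
from workcell import ctrl
print(ctrl.close_job())"
```

```text
the job is handed in; nothing more can be done
None
```

The job is done and handed in at about 37 s. I drew the key out, flipped it and seated its short arm in the black screw until the socket floor pushed back with about 6 N. I then turned it clockwise with a grip 120 mm from the axis, pulled up to about 2.1 N m, eased off and let go.

**Final checks:**
- **Stop:** the yellow mark meets the white one.
- **Seating:** the key stands by its short arm, with the bend at about 109 mm, as it should be when fully seated. The long arm lies free and droops about 5°.
- **Forces:** the side load on the screw stayed at about 13 N or less in the readings I took.
- **Other things:** I checked the bystanders only by eye, in the pictures. The last close view shows only the pliers and the orange key, which look untouched.

**Where measurements disagreed:**
- **Fingertips:** the cameras put them about 37 mm short of where the stated tool frame does, so I worked from the camera value.
- **Torque:** the 2.1 N m is force times lever arm (about 1.5 N m) plus the wrist moment (about 0.55 N m). The same sum read about 0.85 N m while the screw was turning, where 0.8 was stated. Force times lever arm alone would give only about 1.5 N m at the peak.
- **Stiffness:** the twist at the stop was much softer than the stated windup alone, probably from the key's fit and the rubber bush. It was elastic and sprang back when I let go.

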